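# Pack the shoe trees and book the parcel out

## Task

Pack the shoe trees that are there into the carton pockets of their own colour, one after another in the order red, blue, yellow, each flat on the pocket floor, then fold the plain inner flap fully down and after it the labelled outer flap. Pick up the scanner and aim it squarely at the middle of the parcel's label from its 80 mm reading distance, holding it steady for two seconds, then do the same at the sloping label of the green tag. Finally stand the scanner upright in the middle of its pad and let go; leave the stoneware weight, the mallet and the copper brush where they are.

Things in the scene. Friction and masses are not known exactly. Their poses are not given: they have to be found in the camera images.
- carton: open cardboard carton fixed to the bench, 196 x 196 footprint, walls 4 thick and 100 high, three long pockets side by side marked by colour on the floor and on both end walls' rims; origin under its centre, x along the pockets, z up. Its yaw is within 0.2 of the world's
- pocket_red (a point): middle of the floor (5 above the bench) of the red pocket, number 1 by the black dots on the carton's far end (+x); the red pocket lies on the +y side, next to the hinge of the inner flap. Pocket 188 long along x, 60 wide along y, partition walls 45 above the bench; axes are the carton's
- pocket_blue (a point): middle of the floor (5 above the bench) of the blue pocket, number 2 by the black dots on the carton's far end (+x); the blue pocket lies in the middle. Pocket 188 long along x, 60 wide along y, partition walls 45 above the bench; axes are the carton's
- pocket_yellow (a point): middle of the floor (5 above the bench) of the yellow pocket, number 3 by the black dots on the carton's far end (+x); the yellow pocket lies on the -y side, next to the hinge of the outer flap. Pocket 188 long along x, 60 wide along y, partition walls 45 above the bench; axes are the carton's
- flap_inner (a joint): plain inner carton flap, 95 from hinge to free edge, 196 along the hinge, 4 thick; hinged along x on the carton's +y rim; 0 = closed (lying level over the pockets), pi/2 = upright, starts leaning outward at 2.0 to 2.35. The hinge is stiff by friction (0.1 N m): it stays where it is left and folds with a push of 1 to 3 N square to it (follow its arc: a purely level push on its edge can jam)
- flap_inner_hinge (a point): middle of the inner flap's hinge line, on the flap's underside when closed (101 above the bench); axes are the carton's
- flap_inner_edge (a point): middle of the inner flap's free edge
- flap_outer (a joint): outer carton flap, 135 from hinge to free edge, 196 along the hinge, 4 thick, with the barcode label on its outside; hinged along x on the carton's -y rim, same values, start and stiffness as the inner flap; closed it lies on top of the inner flap
- flap_outer_hinge (a point): middle of the outer flap's hinge line, on the flap's underside when closed (106 above the bench); axes are the carton's
- flap_outer_edge (a point): middle of the outer flap's free edge
- parcel_label (a point): centre of the parcel's white barcode label (80 x 56) on the outside face of the outer flap, 85 from its hinge; z is the outward normal of the label (up once the flap is closed)
- tree_red: shoe tree of pale beech lying flat, toe to +x, 150 long, 46 wide, 32 high, about 0.22 kg, with an upright red-painted grip block (30 along x, 26 along y) on its middle whose top is 78 above the origin; origin on the underside below the grip, z up. May be absent.
- tree_blue: shoe tree of pale beech lying flat, toe to +x, 150 long, 46 wide, 32 high, about 0.22 kg, with an upright blue-painted grip block (30 along x, 26 along y) on its middle whose top is 78 above the origin; origin on the underside below the grip, z up. May be absent.
- tree_yellow: shoe tree of pale beech lying flat, toe to +x, 150 long, 46 wide, 32 high, about 0.22 kg, with an upright yellow-painted grip block (30 along x, 26 along y) on its middle whose top is 78 above the origin; origin on the underside below the grip, z up. May be absent.
- scanner: upright hand scanner, 150 tall, about 0.25 kg: black round foot-like head (radius 36, 24 high, tapering up to 45) under a grey grip of 36 (x) by 30 (y) from 45 to 150 high, orange trigger on +x. It reads out of the glass window in its underside, straight along -z. Origin at the centre of the window (underside), z up through the grip
- scanner_focus (a point): the scanner's reading point, 80 straight in front of the window (origin of the scanner, along its -z); it reads a label when this point is on the label's middle
- pad_centre (a point): middle of the top face of the scanner's square dark charging pad (120 x 120, 3 thick, fixed), where the scanner stands at the start
- tag_label (a point): centre of the white barcode label (56 x 80) on the green collection tag, an 80 x 110 plate sloping 0.5 rad towards the robot on a fixed wooden stand 100 x 120; label centre about 71 above the bench. z is the outward normal of the label, y runs level along the plate
- weight: squat brown stoneware boot weight, 96 across and 74 tall, origin under its centre; leave alone
- mallet: wooden mallet lying down, head 60 x 105 x 60, 255 long, origin under mid-length, handle to -x; leave alone
- scrubber: copper-handled boot scraper brush lying down, 265 long, 36 high, origin under its middle; leave alone
Things that resemble listed ones, but are neither listed nor needed, are in the scene too. Leave any black look-alike of the tree_yellow alone.

How it is judged (in metres and radians):
On the way, in this order (a step that is already met when the one before it is completed fails the run):
1. the red shoe tree lies in the red pocket (x of tree_red in the frame of pocket_red between -0.025 and 0.025 m and y of tree_red in the frame of pocket_red between -0.015 and 0.015 m and z of tree_red in the frame of pocket_red between -0.008 and 0.008 m and angle between tree_red's own z axis and vertical below 0.15 rad and linear speed of tree_red below 0.03 m/s), for 0.3 s.
2. the blue shoe tree lies in the blue pocket (x of tree_blue in the frame of pocket_blue between -0.025 and 0.025 m and y of tree_blue in the frame of pocket_blue between -0.015 and 0.015 m and z of tree_blue in the frame of pocket_blue between -0.008 and 0.008 m and angle between tree_blue's own z axis and vertical below 0.15 rad and linear speed of tree_blue below 0.03 m/s), for 0.3 s.
3. the yellow shoe tree lies in the yellow pocket (x of tree_yellow in the frame of pocket_yellow between -0.025 and 0.025 m and y of tree_yellow in the frame of pocket_yellow between -0.015 and 0.015 m and z of tree_yellow in the frame of pocket_yellow between -0.008 and 0.008 m and angle between tree_yellow's own z axis and vertical below 0.15 rad and linear speed of tree_yellow below 0.03 m/s), for 0.3 s.
4. the inner flap is folded down while the outer is still open (value of joint flap_inner below 0.12 rad and value of joint flap_outer above 0.5 rad), for 0.2 s.
5. the outer flap is folded down over it (value of joint each of flap_inner, flap_outer below 0.12 rad), for 0.2 s.
6. the scanner is held steady on the parcel label, its reading point within 20 mm of the label's centre and square to it within 0.2 rad, for 1.5 s (all of step 5 and distance between scanner_focus and parcel_label below 0.02 m and angle between the z axis of scanner and the z axis of parcel_label, either way round below 0.2 rad and linear speed of scanner below 0.03 m/s and angular speed of scanner below 0.25 rad/s), for 1.5 s.
7. the scanner is held steady likewise on the green tag's label for 1.5 s (all of step 5 and distance between scanner_focus and tag_label below 0.02 m and angle between the z axis of scanner and the z axis of tag_label, either way round below 0.2 rad and linear speed of scanner below 0.03 m/s and angular speed of scanner below 0.25 rad/s), for 1.5 s.
At the end, for the whole second after the job is handed in: Every shoe tree present lies flat in the pocket of its colour (within 25 mm along, 15 mm across, 8 mm in height), both flaps are down (below 0.12 rad), and the scanner stands upright and at rest within 30 mm of the middle of its pad (all of step 1 and all of step 2 and all of step 3 and all of step 5 and horizontal distance between scanner and pad_centre below 0.03 m and angle between scanner's own z axis and vertical below 0.1 rad and height (world z) of scanner below 0.01 m and linear speed of scanner below 0.02 m/s); the robot touches nothing.
It fails at once if the stoneware weight is moved more than 30 mm (distance of weight from where it was at the start of the episode above 0.03 m).
It fails at once if the mallet is moved more than 30 mm (distance of mallet from where it was at the start of the episode above 0.03 m).
It fails at once if the copper brush is moved more than 30 mm (distance of scrubber from where it was at the start of the episode above 0.03 m).
Of tree_red, tree_blue, tree_yellow only 2 to 3 are there at a start; the rules pass over those that are not, and their reading is None.
At some moment in a run one of tree_red, tree_blue, tree_yellow, scanner may be knocked a few centimetres aside while the robot is not near it.
It also fails if it takes over 210 s, if anything falls off the work surface, if the arm or the gripper's body presses on something with over 40 N, if the wrist force passes 120 N, or if a joint passes its speed limit or range.

## Robot

A 6-joint arm with a two-finger parallel gripper is mounted at the origin on the work surface. World frame = base frame: x ahead of the robot, y to its left, z up, the work surface at z = 0. Lengths are in mm, angles in rad, forces in N, time in s.
With the tool pointing down it reaches from about 275 to 1000 mm from the base axis. Payload 8.4 kg.
Tool frame: the origin (TCP) lies between the finger pads; the fingertips stand 25 mm ahead of it and the grasp point (between the pads) lies 6 mm ahead of it; z points along the fingers, y is the line along which they close (so a half turn about z gives the same grasp; the last joint's range is limited). The gripper opens to 85 mm and grips with 20 to 120 N. Pads are 22 mm wide; open, the fingers measure 114 mm over their backs; the gripper's body (76 mm by 85 mm) begins 54 mm behind the grasp point. The pads swing forward as they close: fully open they stand 13 mm farther back than shut.
Start: joints at [1.334, 0.353, 1.633, -0, 1.155, -0.002], TCP at [145.404, 607.854, 256.281] pointing down, gripper open.
Joint ranges: [-2.63, 2.63], [-0.92, 2.1], [0.06, 2.66], [-1.3, 4.44], [0, 2.69], [-3.02, 3.02]. Speed limits (rad/s): [2.22, 2.22, 2.79, 3.14, 3.14, 3.14].

## Interface

Orientations are given as [roll, pitch, yaw] about the fixed x, y, z axes, in that order (R = Rz(yaw) Ry(pitch) Rx(roll)).
In Python, from rig import r, eyes, workorder gives the robot as it stands. The module is installed in compiled form; this text tells all that it offers.
- The arm moves only by the tool step_arm, never from a script. Its argument "moves" is a list of rows, each an object of numbers: "tx", "ty", "tz": the shift along the tool's x, y, z scaled (see below); "ax", "ay", "az": the turn, a rotation vector about the tool's x, y, z scaled (see below). In form: [{"tx": .., "ty": .., "tz": .., "ax": .., "ay": .., "az": ..}, ...]. A call has 1 to 5 rows; each row shifts and turns the commanded pose from where the row before left it, along the tool's axes as they then stand; what a row does not reach is not made up. The controller multiplies each number of a shift by 25 mm and each number of a turn by 90 degrees. A row lasts 1/8 s, in which the tool goes at most 62.5 mm and 10.7 degrees, less where a joint would pass 70% of its speed; a pose out of reach is approached as far as the arm can. A call with a number of a shift or a turn outside -1 to 1 is refused whole. A call with a gripper value outside its range is refused whole. "gripper" is the opening, from 0 (shut) to 1 (fully open), set as the call begins (left out, the last holds). The fingers move at their own pace and stop on an object; "newtons" is the grip in N (left out, the last holds). Time passes only in rows, so rows that do not move let the fingers close. It gives the time, the measured TCP pose, the force, the opening and the grip force at its end, in the units of the state.
- r.sense(): the state, without advancing time (a new reading comes with each control period).
- eyes.grab_frame(name): name is "scene" or "side" or "wrist"; returns (picture, depth): 420x560x3 uint8, red, green, blue; 420x560 float32, mm along the optical axis (not along the pixel's ray), 0 where there is no reading.
- eyes.camera_info(name): a dict with "intrinsics" (3x3 intrinsics, pixels), "k1" (the pictures are not rectified: a ray, as slopes to the right and down, at radius r is drawn at 1 + k1 r^2 times it, then the intrinsics apply), "cam_to_world" (4x4, takes a point from camera to world coordinates). Camera axes: x right, y up, looking along -z (the intrinsics and any distortion apply to the point x, -y, -z); pixel columns grow to the right and rows downward; lengths in mm; the calibration is good to about 2 mm. A picture is of the moment at which its call begins: read the wrist's pose just before it. camera_info takes no time and is no camera call; for the wrist camera it gives the pose at the moment of the call.
- workorder.sign_off(): hands the job in; it is judged then, once.
The state is a dict: "clock": time; "qpos": joint angles; "qvel": joint speeds; "joint_efforts": joint torques, N m; "eef_pos": TCP position; "tcp_rot": TCP orientation; "contact_force": force on the tool from outside, world axes, zero at the start; "wrist_torque": the same for the moment, N m; "opening": opening from 0.0 (shut) to 1.0 (fully open); "grasp_force": force on a finger pad.
Only numpy, scipy, OpenCV 4.12 (cv2) and the standard library are available. Lean on these libraries where they do the work, as an engineer would, in place of code of your own. Each camera call takes 0.05 s, during which the arm holds its last target. There are 200 camera calls.

## Working session

There is one attempt and no reset: what is moved stays moved. The work goes in short steps, Python scripts to look and compute and a tool call to move; the robot and the scene stay as the last step left them, time stands still between calls to the robot, and variables do not carry over. Pictures are saved under pics/ and viewed, at most 14 in all, crops included, and the job is handed in when it is done.

Besides the shell and the picture viewer there is one more tool, called as a command line: name --argument value ..., lists and objects as JSON in quotes. step_arm: Moves the arm, as the interface text tells. Its arguments: {"type":"object","properties":{"moves":{"type":"array","items":{"type":"object","properties":{"tx":{"type":"number"},"ty":{"type":"number"},"tz":{"type":"number"},"ax":{"type":"number"},"ay":{"type":"number"},"az":{"type":"number"}}}},"gripper":{"type":"number"},"newtons":{"type":"number"}},"required":["moves"]}

```bash
mkdir -p pics; cat > h.py <<'E'
import numpy as np, cv2
from rig import r, eyes, workorder
from scipy.spatial.transform import Rotation as R
def grab(n):
    ci=eyes.camera_info(n); p,d=eyes.grab_frame(n); return p,d,ci
def save(n,p): cv2.imwrite('pics/'+n+'.png',cv2.cvtColor(p,cv2.COLOR_RGB2BGR))
def rays(uv,ci):
    uv=np.asarray(uv,float).reshape(-1,1,2); K=np.array(ci['intrinsics'])
    s=cv2.undistortPoints(uv,K,np.array([ci['k1'],0,0,0,0.])).reshape(-1,2)
    return np.c_[s[:,0],-s[:,1],-np.ones(len(s))]
def pts(uv,depth,ci):
    T=np.array(ci['cam_to_world']); c=rays(uv,ci)*np.asarray(depth,float).reshape(-1,1)
    return c@T[:3,:3].T+T[:3,3]
def plane(uv,z,ci):
    T=np.array(ci['cam_to_world']); d=rays(uv,ci)@T[:3,:3].T
    return T[:3,3]+d*((z-T[2,3])/d[:,2:3])
def cloud(d,ci):
    v,u=np.nonzero(d>0); P=np.full(d.shape+(3,),np.nan); P[v,u]=pts(np.c_[u,v],d[v,u],ci); return P
def rpy(R_): return R_.as_euler('xyz')
E
python3 - <<'E'
from h import *
print(r.sense())
for n in ['scene','side','wrist']:
    p,d,ci=grab(n); save(n+'0',p); np.savez('pics/'+n+'0.npz',p=p,d=d,T=ci['cam_to_world'],K=ci['intrinsics'],k1=ci['k1']); print(n,ci)
E
```

```text
{'clock': 0.0, 'qpos': array([ 1.33360828e+00,  3.53633885e-01,  1.63413573e+00, -2.10518383e-05,
        1.15517464e+00, -2.40352390e-03]), 'qvel': array([ 1.73057631e-03,  5.51739249e-05, -2.31826143e-04,  1.19259825e-03,
       -7.43968349e-04,  6.65322215e-04]), 'joint_efforts': array([ 9.00945452e-04, -6.05243325e+01, -3.42059970e+01,  2.08573538e-04,
        9.36608179e-03, -7.66707444e-05]), 'eef_pos': array([145.30205561, 607.42924263, 255.56987101]), 'tcp_rot': array([-3.14024100e+00,  1.59994178e-05,  2.90681666e+00]), 'contact_force': array([-0.40492472, -0.94150712, -0.16116326]), 'wrist_torque': array([0.02950228, 0.05962214, 0.063178  ]), 'grasp_force': 0.0, 'opening': 0.9966111196083484}
scene {'intrinsics': array([[472.31365704,   0.        , 280.61043042],
       [  0.        , 472.31365704, 200.06908305],
       [  0.        ,   0.        ,   1.        ]]), 'k1': -0.030095995694324532, 'cam_to_world': array([[-6.48172428e-01, -4.80105537e-01,  5.91076287e-01,
         1.21615777e+03],
       [ 7.61486490e-01, -4.05300812e-01,  5.05835524e-01,
         6.68892263e+02
[... 597 characters left out ...]
074e-01,  7.40835713e-01,
         9.18396447e+02],
       [ 0.00000000e+00,  0.00000000e+00,  0.00000000e+00,
         1.00000000e+00]])}
wrist {'intrinsics': array([[338.9555812 ,   0.        , 277.9411686 ],
       [  0.        , 338.9555812 , 211.06345658],
       [  0.        ,   0.        ,   1.        ]]), 'k1': -0.02118139684085913, 'cam_to_world': array([[ 2.33466834e-01, -9.38899318e-01, -2.52905729e-01,
         8.05260620e+01],
       [ 9.72363501e-01,  2.25011969e-01,  6.22802953e-02,
         6.24328590e+02],
       [-1.56811073e-03, -2.60456683e-01,  9.65484260e-01,
         3.72373200e+02],
       [ 0.00000000e+00,  0.00000000e+00,  0.00000000e+00,
         1.00000000e+00]])}
```

View pics/scene0.png

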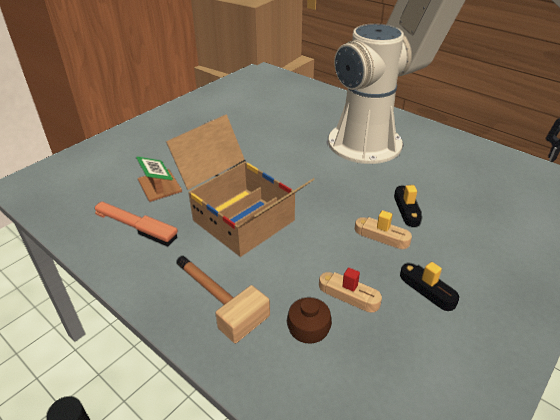

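View pics/side0.png

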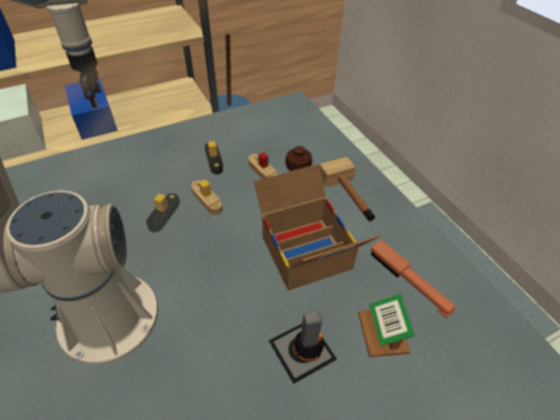

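The scene view shows the red tree at (350,290), the beech yellow tree at (383,230), black look-alikes at (408,205) and (430,285), and the carton at about (245,205). The side view shows the scanner on its pad at (310,340), the tag at (390,325) and no blue tree. Next I measure them from both views.

```bash
python3 - <<'E'
from h import *
for n in ['scene','side']:
    z=np.load(f'pics/{n}0.npz'); p,d=z['p'],z['d']; ci=dict(intrinsics=z['K'],k1=float(z['k1']),cam_to_world=z['T'])
    P=cloud(d,ci); hsv=cv2.cvtColor(p,cv2.COLOR_RGB2HSV); H,S,V=[hsv[...,i].astype(int) for i in range(3)]
    ok=(P[...,2]>-20)&(P[...,2]<330)&(P[...,0]>100)
    bench=P[...,2][(abs(P[...,2])<15)]; print(n,'bench z',np.median(bench))
    masks={'red':((H<6)|(H>174))&(S>170)&(V>60),'yel':(H>18)&(H<30)&(S>190)&(V>100),'blue':(H>100)&(H<125)&(S>140)&(V>60),'green':(H>45)&(H<90)&(S>120)&(V>60),'white':(S<40)&(V>190),'beech':(H>10)&(H<22)&(S>60)&(S<150)&(V>140),'black':(V<45)}
    for k,m in masks.items():
        c,l,st,ce=cv2.connectedComponentsWithStats((m&ok).astype(np.uint8))
        for i in range(1,c):
            if st[i,4]<40: continue
            Q=P[l==i]; hi=np.percentile(Q[:,2],95); t=Q[Q[:,2]>hi-8]
            print(n,k,st[i,4],'px',ce[i].round(),'mean',Q.mean(0).round(),'zmax',hi.round(),'top',np.median(t,0).round(), 'min',np.percentile(Q,3,0).round(),'max',np.percentile(Q,97,0).round())
E
```

```text
scene bench z -0.06628736003733593
scene red 56 px [284. 188.] mean [461.  36.  96.] zmax 101.0 top [461.  39.  98.] min [457.  16.  88.] max [464.  55. 101.]
scene red 63 px [228. 222.] mean [649.  17.  93.] zmax 101.0 top [651.  20.  98.] min [637. -10.  76.] max [654.  41. 101.]
scene red 281 px [351. 279.] mean [588. 333.  64.] zmax 80.0 top [586. 331.  78.] min [573. 318.  38.] max [596. 344.  80.]
scene blue 43 px [268. 177.] mean [455. -28.  96.] zmax 101.0 top [455. -28.  98.] min [451. -45.  89.] max [458. -10. 101.]
scene blue 130 px [247. 211.] mean [519. -51.   5.] zmax 8.0 top [519. -51.   5.] min [467. -61.   1.] max [568. -42.   8.]
scene blue 42 px [212. 209.] mean [646. -44.  97.] zmax 101.0 top [646. -45.  98.] min [642. -62.  88.] max [649. -26. 102.]
scene green 173 px [154. 170.] mean [ 614. -323.   71.] zmax 88.0 top [ 636. -339.   86.] min [ 555. -391.   48.] max [ 650. -280.   88.]
scene beech 5261 px [216. 167.] mean [ 537. -140.  124.] zmax 215.0 top [ 543. -196.  215.] min [ 447. -200.    6.] max [630.   2. 218.]
scene beech 427 px [159. 187.] mean [ 610. -
[... 3161 characters left out ...]
 415.  30.] min [422. 382.   8.] max [461. 430.  34.]
side black 94 px [296. 165.] mean [682. 281.  31.] zmax 40.0 top [683. 271.  36.] min [661. 263.  16.] max [732. 307.  41.]
side black 71 px [369. 215.] mean [769. -20.  36.] zmax 43.0 top [769. -18.  40.] min [760. -31.  24.] max [780.  -6.  44.]
side black 212 px [118. 229.] mean [108. -18. 302.] zmax 327.0 top [106. -25. 325.] min [101. -47. 269.] max [115.  13. 328.]
side black 79 px [385. 265.] mean [ 720. -177.    9.] zmax 15.0 top [ 720. -178.   11.] min [ 711. -220.    3.] max [ 730. -133.   16.]
side black 804 px [303. 352.] mean [ 393. -303.   23.] zmax 49.0 top [ 397. -302.   46.] min [ 343. -347.    0.] max [ 455. -235.   69.]
```

step_arm --moves '[{"tx": -1, "ty": -0.53}, {"tx": -1, "ty": -0.53}, {"tx": -1, "ty": -0.53}, {"tx": -1, "ty": -0.53}, {"tx": -1, "ty": -0.53}]' --gripper 1

```text
schema error: expected keys tx, ty, tz, ax, ay, az
```

step_arm --moves '[{"tx": -1, "ty": -0.53}, {"tx": -1, "ty": -0.53}, {"tx": -1, "ty": -0.53}, {"tx": -1, "ty": -0.53}, {"tx": -1, "ty": -0.53}]'

```text
schema error: expected keys tx, ty, tz, ax, ay, az
```

step_arm --moves '[{"tx": -1, "ty": -0.53}, {"tx": -1, "ty": -0.53}, {"tx": -1, "ty": -0.53}, {"tx": -1, "ty": -0.53}, {"tx": -1, "ty": -0.53}]'

```text
schema error: expected keys tx, ty, tz, ax, ay, az
```

step_arm --moves '[{"tx": -0.8, "ty": -0.5}, {"tx": 0}, {"tx": 0}]'

```text
schema error: expected keys tx, ty, tz, ax, ay, az
```

step_arm --moves '[{"tx": -1, "ty": -0.53, "tz": 0, "ax": 0, "ay": 0, "az": 0}, {"tx": -1, "ty": -0.53, "tz": 0, "ax": 0, "ay": 0, "az": 0}, {"tx": -1, "ty": -0.53, "tz": 0, "ax": 0, "ay": 0, "az": 0}, {"tx": -1, "ty": -0.53, "tz": 0, "ax": 0, "ay": 0, "az": 0}, {"tx": -1, "ty": -0.53, "tz": 0, "ax": 0, "ay": 0, "az": 0}]' --gripper 1

```text
clock: 0.78
eef_pos: [252.1, 513.5, 256.1]
tcp_rot: [-3.141, -0.0, 2.907]
contact_force: [0.8, -0.9, 1.1]
opening: 1.0
grasp_force: 0.0
```

step_arm --moves '[{"tx": -1, "ty": -0.53, "tz": 0, "ax": 0, "ay": 0, "az": 0}, {"tx": -1, "ty": -0.53, "tz": 0, "ax": 0, "ay": 0, "az": 0}, {"tx": -1, "ty": -0.53, "tz": 0, "ax": 0, "ay": 0, "az": 0}, {"tx": -1, "ty": -0.53, "tz": 0, "ax": 0, "ay": 0, "az": 0}, {"tx": -1, "ty": -0.53, "tz": 0, "ax": 0, "ay": 0, "az": 0}]'

```text
clock: 1.4
eef_pos: [358.3, 420.1, 256.1]
tcp_rot: [-3.141, -0.0, 2.907]
contact_force: [0.2, 0.2, 0.1]
opening: 1.0
grasp_force: 0.0
```

step_arm --moves '[{"tx": -1, "ty": -0.53, "tz": 0, "ax": 0, "ay": 0, "az": 0}, {"tx": -1, "ty": -0.53, "tz": 0, "ax": 0, "ay": 0, "az": 0}, {"tx": -1, "ty": -0.53, "tz": 0, "ax": 0, "ay": 0, "az": 0}, {"tx": -1, "ty": -0.53, "tz": 0, "ax": 0, "ay": 0, "az": 0}, {"tx": -1, "ty": -0.53, "tz": 0, "ax": 0, "ay": 0, "az": 0}]'

```text
clock: 2.02
eef_pos: [464.4, 326.6, 256.1]
tcp_rot: [-3.141, -0.0, 2.907]
contact_force: [-0.4, -0.0, 0.0]
opening: 1.002
grasp_force: 0.0
```

step_arm --moves '[{"tx": -0.8, "ty": -0.5, "tz": 0, "ax": 0, "ay": 0, "az": 0}, {"tx": 0, "ty": 0, "tz": 0, "ax": 0, "ay": 0, "az": 0}]'

```text
clock: 2.28
eef_pos: [481.1, 309.6, 256.0]
tcp_rot: [-3.141, -0.0, 2.905]
contact_force: [-0.6, 0.0, 1.1]
opening: 1.001
grasp_force: 0.0
```

```bash
cat >> h.py <<'E'
def trees(tag):
    """grip tops and body axes of beech trees in the wrist view"""
    p,d,ci=grab('wrist'); save(tag,p); P=cloud(d,ci); hsv=cv2.cvtColor(p,cv2.COLOR_RGB2HSV); H,S,V=[hsv[...,i].astype(int) for i in range(3)]
    for k,m in {'red':((H<6)|(H>174))&(S>150),'yel':(H>17)&(H<32)&(S>170),'blue':(H>100)&(H<125)&(S>140)}.items():
        c,l,st,ce=cv2.connectedComponentsWithStats((m&(V>50)&(P[...,2]<130)).astype(np.uint8))
        for i in range(1,c):
            if st[i,4]<100: continue
            Q=P[l==i]; Q=Q[np.isfinite(Q[:,0])]; hi=np.percentile(Q[:,2],90); T=Q[abs(Q[:,2]-hi)<4]
            rc=cv2.minAreaRect(T[:,:2].astype(np.float32))
            B=P[(P[...,2]>hi-60)&(P[...,2]<hi-35)&(np.hypot(P[...,0]-rc[0][0],P[...,1]-rc[0][1])<95)]
            rb=cv2.minAreaRect(B[:,:2].astype(np.float32)) if len(B)>50 else None
            C=B[:,:2]-B[:,:2].mean(0); w,v=np.linalg.eigh(C.T@C); ax=np.arctan2(v[1,1],v[0,1])
            print(k,st[i,4],ce[i].round(),'ztop',hi.round(1),'toprect',np.round(rc[0],1),np.round(rc[1],1),round(rc[2],1),'top mean',T.mean(0).round(1),'body axis',ax.round(3),'bodyrect',rb and (np.round(rb[0],1),np.round(rb[1],1),round(rb[2],1)))
    return p,d,ci,P
E
python3 - <<'E'
from h import *
trees('w1'); print(r.sense()['eef_pos'])
# carton rims and inner flap from scene
z=np.load('pics/scene0.npz'); ci=dict(intrinsics=z['K'],k1=float(z['k1']),cam_to_world=z['T']); P=cloud(z['d'],ci)
c=np.array([550.5,-36.5]); a=-0.092; u=np.array([np.cos(a),np.sin(a)]); v=np.array([-u[1],u[0]])
L=np.c_[(P[...,:2].reshape(-1,2)-c)@u,(P[...,:2].reshape(-1,2)-c)@v,P[...,2].ravel()]
for nm in ['scene','side']:
    z=np.load(f'pics/{nm}0.npz'); ci=dict(intrinsics=z['K'],k1=float(z['k1']),cam_to_world=z['T']); P=cloud(z['d'],ci)
    L=np.c_[(P[...,:2].reshape(-1,2)-c)@u,(P[...,:2].reshape(-1,2)-c)@v,P[...,2].ravel()]
    for s,zh in ((1,101),(-1,106)):
        Q=L[(abs(L[:,0])<85)&(s*L[:,1]>92)&(s*L[:,1]<230)&(L[:,2]>zh+8)]
        if len(Q)<50: continue
        f=np.polyfit(Q[:,2],Q[:,1],1); print(nm,'flap',s,len(Q),'angle',np.pi/2+np.arctan(s*f[0]),'y at hinge',np.polyval(f,zh),'zmax',np.percentile(Q[:,2],99))
    Q=L[(abs(L[:,0])<96)&(abs(L[:,1])<130)&(L[:,2]>96)&(L[:,2]<103)]; print('rim x',np.percentile(Q[:,0],[1,99]),'y',np.percentile(Q[:,1],[1,99]))
    Q=L[(abs(abs(L[:,0])-96)<8)&(abs(L[:,1])<85)&(abs(L[:,2]-100)<3)]
    for e in (1,-1):
        q=Q[Q[:,0]*e>0]; print('end',e,len(q),'x med',np.median(q[:,0]) if len(q) else 0, 'slope',np.polyfit(q[:,1],q[:,0],1) if len(q)>10 else 0)
E
```

```text
red 1040 [319. 282.] ztop 77.5 toprect [579.6 329.4] [26.1 28.6] 8.6 top mean [578.9 329.5  76.6] body axis 2.101 bodyrect (array([615.5, 335.1]), array([117. , 148.3]), 9.5)
yel 1435 [216.  68.] ztop 77.8 toprect [362.4 285.4] [25.9 30. ] 11.6 top mean [362.6 285.5  76.7] body axis 1.773 bodyrect (array([362.1, 284.8]), array([ 47. , 148.6]), 11.5)
yel 1530 [431. 122.] ztop 77.6 toprect [450.2 459.2] [29.5 25.8] 81.0 top mean [449.9 458.3  76.6] body axis 1.41 bodyrect (array([450.2, 458.4]), array([148.4,  46.4]), 80.6)
blue 378 [  6. 305.] ztop 5.7 toprect [545.5 -52.2] [16.2 64.4] 86.2 top mean [551.3 -52.2   4.9] body axis 1.571 bodyrect None
[480.42065177 310.15763748 256.00199246]
scene flap 1 162 angle 2.2268341250566364 y at hinge 105.65247195822755 zmax 175.22205348668024
scene flap -1 2675 angle 2.0765381198516835 y at hinge -98.9382364625557 zmax 223.303784621712
rim x [-95.81330928  95.95516417] y [-100.10563704  104.09197298]
end 1 104 x med 95.3631155939714 slope [-1.32003096e-02  9.51773026e+01]
end -1 88 x med -96.05918035883928 slope [-1.33745734e-02 -9.63603639e+01]
side flap 1 1730 angle 2.2601788031460077 y at hinge 96.99812896018945 zmax 173.78751898880734
side flap -1 375 angle 2.06004877771156 y at hinge -105.71956121316813 zmax 224.91100208697858
rim x [-95.35604022  95.62544259] y [-102.04947658  101.67165185]
end 1 99 x med 93.05446134233327 slope [-9.71239697e-03  9.29665616e+01]
end -1 105 x med -99.17284578917196 slope [-1.15506638e-02 -9.90492729e+01]h.py:31: RuntimeWarning: Mean of empty slice.
  C=B[:,:2]-B[:,:2].mean(0); w,v=np.linalg.eigh(C.T@C); ax=np.arctan2(v[1,1],v[0,1])
  ret = um.true_divide(
```

View pics/w1.png

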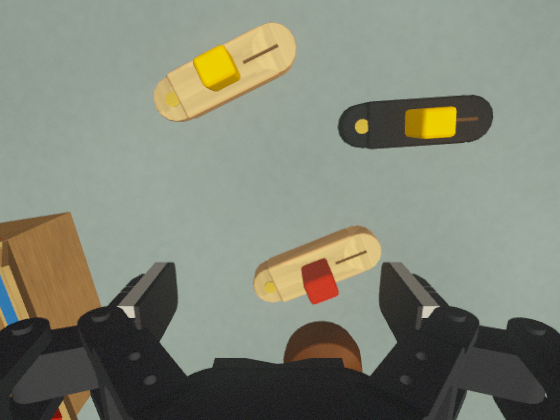

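The wrist view shows the red grip at (319,282) with the weight just behind it at (322,345), the beech yellow tree at (216,68), and a black look-alike at (431,122). Grip tops measure 77.5 to 78, as the text says. The red grip is at (580,329), with its long axis at about 1.72 rad.

step_arm --moves '[{"tx": -0.92, "ty": 0.42, "tz": 0, "ax": 0, "ay": 0, "az": 0}, {"tx": -0.92, "ty": 0.42, "tz": 0, "ax": 0, "ay": 0, "az": 0}, {"tx": -0.92, "ty": 0.42, "tz": 0, "ax": 0, "ay": 0, "az": 0}, {"tx": -0.92, "ty": 0.42, "tz": 0, "ax": 0, "ay": 0, "az": 0}]'

```text
clock: 2.82
eef_pos: [579.5, 331.1, 256.1]
tcp_rot: [3.142, -0.001, 2.908]
contact_force: [-0.7, 0.2, 0.1]
opening: 1.001
grasp_force: 0.0
```

step_arm --moves '[{"tx": 0, "ty": 0, "tz": 0.8, "ax": 0, "ay": 0, "az": -0.082}, {"tx": 0, "ty": 0, "tz": 0.8, "ax": 0, "ay": 0, "az": -0.082}, {"tx": 0, "ty": 0, "tz": 0.8, "ax": 0, "ay": 0, "az": -0.082}, {"tx": 0, "ty": 0, "tz": 0.6, "ax": 0, "ay": 0, "az": 0}, {"tx": 0, "ty": 0, "tz": 0, "ax": 0, "ay": 0, "az": 0}]'

```text
clock: 3.45
eef_pos: [578.6, 330.1, 180.1]
tcp_rot: [-3.141, -0.002, -2.992]
contact_force: [-0.1, -0.5, -0.2]
opening: 0.999
grasp_force: 0.0
```

```bash
python3 - <<'E' 2>/dev/null
from h import *
p,d,ci,P=trees('w2'); print(r.sense()['eef_pos'],r.sense()['tcp_rot'],r.sense()['qpos'])
hsv=cv2.cvtColor(p,cv2.COLOR_RGB2HSV);H,S,V=[hsv[...,i].astype(int) for i in range(3)]
m=(H>8)&(H<24)&(S>40)&(S<150)&(V>140)&(P[...,2]>26)&(P[...,2]<38)&(abs(P[...,0]-580)<60)&(abs(P[...,1]-329)<95)
print(m.sum(),cv2.minAreaRect(P[m][:,:2].astype(np.float32)))
E
```

```text
red 1639 [275. 220.] ztop 77.8 toprect [580.3 329.2] [24.7 28.5] 9.0 top mean [579.9 329.4  76.8] body axis 2.008 bodyrect (array([616.1, 335.4]), array([117.1, 148.4]), 9.5)
yel 3859 [500.  56.] ztop 77.5 toprect [450.9 458.7] [30.  25.2] 79.3 top mean [451.1 457.9  76.6] body axis 1.358 bodyrect (array([450.9, 458.6]), array([147.8,  46.9]), 80.2)
yel 243 [406.  38.] ztop 30.0 toprect [441.6 405. ] [12.9 13.4] 54.5 top mean [441.6 404.9  29.1] body axis 1.571 bodyrect None
yel 140 [208. 208.] ztop 30.0 toprect [589.8 274.5] [11.9 10.4] 11.8 top mean [590.  275.   29.3] body axis 1.571 bodyrect None
[579.25499985 330.29640133 181.09336265] [-3.14139979e+00 -7.24647256e-04 -2.99183620e+00] [ 5.15938895e-01  4.89781627e-01  1.60137265e+00  9.14563969e-05
  1.05118404e+00 -1.20465940e+00]
6973 ((580.4998779296875, 329.9522705078125), (46.02265167236328, 147.31900024414062), 8.856770515441895)
```

step_arm --moves '[{"tx": -0.04, "ty": 0, "tz": 0.9, "ax": 0, "ay": 0, "az": 0}, {"tx": 0, "ty": 0, "tz": 0.9, "ax": 0, "ay": 0, "az": 0}, {"tx": 0, "ty": 0, "tz": 0.9, "ax": 0, "ay": 0, "az": 0}, {"tx": 0, "ty": 0, "tz": 0.9, "ax": 0, "ay": 0, "az": 0}, {"tx": 0, "ty": 0, "tz": 0.72, "ax": 0, "ay": 0, "az": 0}]'

```text
clock: 4.12
eef_pos: [581.1, 330.5, 73.4]
tcp_rot: [3.141, 0.001, -2.991]
contact_force: [-0.2, -0.2, 0.2]
opening: 0.998
grasp_force: 0.0
```

step_arm --moves '[{"tx": 0, "ty": 0, "tz": 0, "ax": 0, "ay": 0, "az": 0}, {"tx": 0, "ty": 0, "tz": 0, "ax": 0, "ay": 0, "az": 0}, {"tx": 0, "ty": 0, "tz": 0, "ax": 0, "ay": 0, "az": 0}, {"tx": 0, "ty": 0, "tz": 0, "ax": 0, "ay": 0, "az": 0}, {"tx": 0, "ty": 0, "tz": 0, "ax": 0, "ay": 0, "az": 0}]' --gripper 0 --newtons 50

```text
clock: 4.75
eef_pos: [581.4, 330.5, 74.5]
tcp_rot: [3.141, 0.002, -2.99]
contact_force: [0.3, -0.5, 6.4]
opening: 0.341
grasp_force: 50.8
```

step_arm --moves '[{"tx": 0, "ty": 0, "tz": 0, "ax": 0, "ay": 0, "az": 0}, {"tx": 0, "ty": 0, "tz": -0.4, "ax": 0, "ay": 0, "az": 0}, {"tx": 0, "ty": 0, "tz": -0.8, "ax": 0, "ay": 0, "az": 0}, {"tx": 0, "ty": 0, "tz": -0.8, "ax": 0, "ay": 0, "az": 0}, {"tx": 0, "ty": 0, "tz": -0.8, "ax": 0, "ay": 0, "az": 0}]'

```text
clock: 5.38
eef_pos: [580.9, 330.2, 145.3]
tcp_rot: [3.141, 0.001, -2.99]
contact_force: [-0.4, 0.5, -1.8]
opening: 0.343
grasp_force: 49.6
```

step_arm --moves '[{"tx": 0, "ty": 0, "tz": -0.9, "ax": 0, "ay": 0, "az": 0}, {"tx": 0, "ty": 0, "tz": -0.9, "ax": 0, "ay": 0, "az": 0.11}, {"tx": 0, "ty": 0, "tz": -0.9, "ax": 0, "ay": 0, "az": 0.11}, {"tx": 0, "ty": 0, "tz": -0.9, "ax": 0, "ay": 0, "az": 0.11}, {"tx": 0, "ty": 0, "tz": -0.9, "ax": 0, "ay": 0, "az": 0.11}]'

```text
clock: 6.0
eef_pos: [580.5, 330.0, 257.8]
tcp_rot: [3.141, 0.0, 2.596]
contact_force: [1.3, -0.2, -2.5]
opening: 0.34
grasp_force: 49.8
```

step_arm --moves '[{"tx": 0, "ty": 0, "tz": -0.7, "ax": 0, "ay": 0, "az": 0.11}, {"tx": 0, "ty": 0, "tz": 0, "ax": 0, "ay": 0, "az": 0.11}, {"tx": 0, "ty": 0, "tz": 0, "ax": 0, "ay": 0, "az": 0.11}, {"tx": 0, "ty": 0, "tz": 0, "ax": 0, "ay": 0, "az": 0.11}, {"tx": 0, "ty": 0, "tz": 0, "ax": 0, "ay": 0, "az": 0.11}]'

```text
clock: 6.62
eef_pos: [580.5, 330.0, 274.5]
tcp_rot: [3.141, -0.0, 1.732]
contact_force: [-1.0, 0.4, -2.5]
opening: 0.342
grasp_force: 49.8
```

step_arm --moves '[{"tx": 0, "ty": 0, "tz": 0, "ax": 0, "ay": 0, "az": 0.11}, {"tx": 0, "ty": 0, "tz": 0, "ax": 0, "ay": 0, "az": 0.046}, {"tx": 0, "ty": 0, "tz": 0, "ax": 0, "ay": 0, "az": 0}, {"tx": 0, "ty": 0, "tz": 0, "ax": 0, "ay": 0, "az": 0}]'

```text
clock: 7.12
eef_pos: [580.6, 330.1, 273.9]
tcp_rot: [3.141, -0.0, 1.495]
contact_force: [0.1, -0.3, -2.5]
opening: 0.341
grasp_force: 49.8
```

step_arm --moves '[{"tx": -0.9, "ty": 0, "tz": 0, "ax": 0, "ay": 0, "az": 0}, {"tx": -0.9, "ty": 0, "tz": 0, "ax": 0, "ay": 0, "az": 0}, {"tx": -0.9, "ty": 0, "tz": 0, "ax": 0, "ay": 0, "az": 0}, {"tx": -0.9, "ty": 0, "tz": 0, "ax": 0, "ay": 0, "az": 0}, {"tx": -0.9, "ty": 0, "tz": 0, "ax": 0, "ay": 0, "az": 0}]'

```text
clock: 7.75
eef_pos: [571.8, 216.1, 273.4]
tcp_rot: [3.141, -0.0, 1.493]
contact_force: [-0.0, -0.9, -2.7]
opening: 0.344
grasp_force: 49.7
```

step_arm --moves '[{"tx": -0.9, "ty": 0, "tz": 0, "ax": 0, "ay": 0, "az": 0}, {"tx": -0.9, "ty": 0, "tz": 0, "ax": 0, "ay": 0, "az": 0}, {"tx": -0.9, "ty": 0, "tz": 0, "ax": 0, "ay": 0, "az": 0}, {"tx": -0.9, "ty": 0, "tz": 0, "ax": 0, "ay": 0, "az": 0}, {"tx": -0.9, "ty": 0, "tz": 0, "ax": 0, "ay": 0, "az": 0}]'

```text
clock: 8.38
eef_pos: [563.1, 104.3, 273.3]
tcp_rot: [3.142, 0.0, 1.493]
contact_force: [0.4, 0.6, -2.2]
opening: 0.338
grasp_force: 49.7
```

step_arm --moves '[{"tx": -0.9, "ty": 0, "tz": 0, "ax": 0, "ay": 0, "az": 0}, {"tx": -0.9, "ty": 0, "tz": 0, "ax": 0, "ay": 0, "az": 0}, {"tx": -0.9, "ty": 0, "tz": 0, "ax": 0, "ay": 0, "az": 0}, {"tx": -0.5, "ty": 0, "tz": 0, "ax": 0, "ay": 0, "az": 0}, {"tx": 0, "ty": 0, "tz": 0, "ax": 0, "ay": 0, "az": 0}]'

```text
clock: 9.0
eef_pos: [556.9, 25.2, 273.3]
tcp_rot: [3.142, -0.0, 1.492]
contact_force: [0.2, 0.6, -1.9]
opening: 0.345
grasp_force: 49.7
```

```bash
python3 - <<'E' 2>/dev/null
from h import *
print(r.sense()['eef_pos'],r.sense()['tcp_rot'],r.sense()['opening'],r.sense()['grasp_force'])
for n in ['scene','side']:
    p,d,ci=grab(n); save(n+'1',p); P=cloud(d,ci)
    s=r.sense()['eef_pos']
    B=P[(np.hypot(P[...,0]-s[0],P[...,1]-s[1])<95)&(P[...,2]>s[2]-80)&(P[...,2]<s[2]-36)]
    if len(B)>30: print(n,len(B),cv2.minAreaRect(B[:,:2].astype(np.float32)),np.percentile(B[:,2],[1,99]))
E
python3 -c "
import cv2;a=cv2.imread('pics/scene1.png')[60:320,120:400];b=cv2.imread('pics/side1.png')[100:360,180:460]
cv2.imwrite('pics/c1.png',cv2.resize(cv2.hconcat([a,b]),(800,371)))"
```

```text
[556.91163748  25.23485597 273.31949504] [ 3.14154032e+00 -1.17468604e-04  1.49177710e+00] 0.3447112095126283 49.74140703678131
scene 1044 ((558.2703857421875, 28.008867263793945), (48.75518035888672, 150.8260040283203), 85.72557830810547) [199.6304308  235.63283671]
side 972 ((555.0364990234375, 23.508304595947266), (49.317047119140625, 149.98306274414062), 85.4562759399414) [200.56200205 234.47194293]
```

View pics/c1.png

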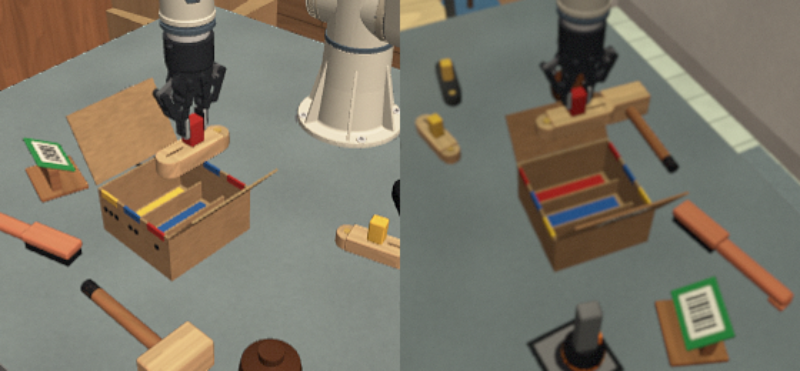

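The scene view (left) shows the tree held over the red pocket, at about (190,150). The side view (right) shows the red pocket at (570,188), and both agree with the TCP. The carton centre comes to (549,-38) with yaw -0.08.

step_arm --moves '[{"tx": 0, "ty": -0.11, "tz": 0.9, "ax": 0, "ay": 0, "az": 0}, {"tx": 0, "ty": 0, "tz": 0.9, "ax": 0, "ay": 0, "az": 0}, {"tx": 0, "ty": 0, "tz": 0.9, "ax": 0, "ay": 0, "az": 0}, {"tx": 0, "ty": 0, "tz": 0.9, "ax": 0, "ay": 0, "az": 0}, {"tx": 0, "ty": 0, "tz": 0.9, "ax": 0, "ay": 0, "az": 0}]'

```text
clock: 9.72
eef_pos: [554.4, 27.1, 160.1]
tcp_rot: [3.141, -0.0, 1.494]
contact_force: [0.2, 0.5, -2.9]
opening: 0.344
grasp_force: 49.7
```

step_arm --moves '[{"tx": 0, "ty": 0, "tz": 0.5, "ax": 0, "ay": 0, "az": 0}, {"tx": 0, "ty": 0, "tz": 0.5, "ax": 0, "ay": 0, "az": 0}, {"tx": 0, "ty": 0, "tz": 0.5, "ax": 0, "ay": 0, "az": 0}]'

```text
clock: 10.1
eef_pos: [554.7, 26.5, 123.0]
tcp_rot: [3.141, -0.0, 1.493]
contact_force: [-0.0, 0.7, -2.6]
opening: 0.342
grasp_force: 49.7
```

step_arm --moves '[{"tx": -0.02, "ty": 0, "tz": 0.4, "ax": 0, "ay": 0, "az": 0}, {"tx": 0, "ty": 0, "tz": 0.4, "ax": 0, "ay": 0, "az": 0}, {"tx": 0, "ty": 0, "tz": 0.4, "ax": 0, "ay": 0, "az": 0}, {"tx": 0, "ty": 0, "tz": 0.4, "ax": 0, "ay": 0, "az": 0}, {"tx": 0, "ty": 0, "tz": 0, "ax": 0, "ay": 0, "az": 0}]'

```text
clock: 10.72
eef_pos: [553.6, 25.7, 82.4]
tcp_rot: [-3.14, 0.0, 1.493]
contact_force: [-0.2, -0.2, -3.1]
opening: 0.346
grasp_force: 49.7
```

step_arm --moves '[{"tx": 0, "ty": 0, "tz": 0.1, "ax": 0, "ay": 0, "az": 0}, {"tx": 0, "ty": 0, "tz": 0, "ax": 0, "ay": 0, "az": 0}]'

```text
clock: 10.98
eef_pos: [554.3, 25.8, 80.9]
tcp_rot: [3.141, -0.0, 1.493]
contact_force: [-0.2, -0.1, -2.4]
opening: 0.344
grasp_force: 49.7
```

step_arm --moves '[{"tx": 0, "ty": 0, "tz": 0.07, "ax": 0, "ay": 0, "az": 0}, {"tx": 0, "ty": 0, "tz": 0, "ax": 0, "ay": 0, "az": 0}]'

```text
clock: 11.22
eef_pos: [554.5, 25.8, 79.5]
tcp_rot: [3.141, -0.0, 1.493]
contact_force: [-1.0, 1.0, 2.2]
opening: 0.341
grasp_force: 50.3
```

step_arm --moves '[{"tx": 0, "ty": 0, "tz": 0, "ax": 0, "ay": 0, "az": 0}, {"tx": 0, "ty": 0, "tz": 0, "ax": 0, "ay": 0, "az": 0}, {"tx": 0, "ty": 0, "tz": 0, "ax": 0, "ay": 0, "az": 0}, {"tx": 0, "ty": 0, "tz": 0, "ax": 0, "ay": 0, "az": 0}, {"tx": 0, "ty": 0, "tz": -0.4, "ax": 0, "ay": 0, "az": 0}]' --gripper 1

```text
clock: 11.85
eef_pos: [553.6, 25.7, 88.8]
tcp_rot: [-3.14, 0.0, 1.493]
contact_force: [-0.2, 0.2, 0.0]
opening: 1.001
grasp_force: 0.0
```

step_arm --moves '[{"tx": 0, "ty": 0, "tz": -0.9, "ax": 0, "ay": 0, "az": 0}, {"tx": 0, "ty": 0, "tz": -0.9, "ax": 0, "ay": 0, "az": 0}, {"tx": 0, "ty": 0, "tz": -0.9, "ax": 0, "ay": 0, "az": 0}, {"tx": 0, "ty": 0, "tz": -0.9, "ax": 0, "ay": 0, "az": 0.1}, {"tx": 0, "ty": 0, "tz": -0.9, "ax": 0, "ay": 0, "az": 0.1}]'

```text
clock: 12.48
eef_pos: [554.2, 25.7, 203.0]
tcp_rot: [3.141, -0.0, 1.174]
contact_force: [0.2, -0.1, -0.4]
opening: 1.0
grasp_force: 0.0
```

step_arm --moves '[{"tx": 0, "ty": 0, "tz": -0.9, "ax": 0, "ay": 0, "az": 0.1}, {"tx": 0, "ty": 0, "tz": -0.9, "ax": 0, "ay": 0, "az": 0.1}, {"tx": 0, "ty": 0, "tz": -0.5, "ax": 0, "ay": 0, "az": 0.1}, {"tx": 0, "ty": 0, "tz": 0, "ax": 0, "ay": 0, "az": 0.1}, {"tx": 0, "ty": 0, "tz": 0, "ax": 0, "ay": 0, "az": 0.1}]'

```text
clock: 13.1
eef_pos: [554.2, 25.7, 260.0]
tcp_rot: [3.141, -0.001, 0.388]
contact_force: [-0.3, -0.2, 0.3]
opening: 0.998
grasp_force: 0.0
```

step_arm --moves '[{"tx": 0, "ty": 0, "tz": 0, "ax": 0, "ay": 0, "az": 0.1}, {"tx": 0, "ty": 0, "tz": 0, "ax": 0, "ay": 0, "az": 0.02}, {"tx": -0.45, "ty": -0.97, "tz": 0, "ax": 0, "ay": 0, "az": 0}, {"tx": -0.45, "ty": -0.97, "tz": 0, "ax": 0, "ay": 0, "az": 0}]'

```text
clock: 13.6
eef_pos: [521.9, 69.0, 259.3]
tcp_rot: [-3.142, -0.0, 0.207]
contact_force: [0.5, -0.2, -0.6]
opening: 1.001
grasp_force: 0.0
```

step_arm --moves '[{"tx": -0.45, "ty": -0.97, "tz": 0, "ax": 0, "ay": 0, "az": 0}, {"tx": -0.45, "ty": -0.97, "tz": 0, "ax": 0, "ay": 0, "az": 0}, {"tx": -0.45, "ty": -0.97, "tz": 0, "ax": 0, "ay": 0, "az": 0}, {"tx": -0.45, "ty": -0.97, "tz": 0, "ax": 0, "ay": 0, "az": 0}, {"tx": -0.45, "ty": -0.97, "tz": 0, "ax": 0, "ay": 0, "az": 0}]'

```text
clock: 14.22
eef_pos: [442.0, 176.5, 259.5]
tcp_rot: [-3.141, -0.0, 0.208]
contact_force: [-0.2, 0.1, -0.5]
opening: 1.001
grasp_force: 0.0
```

step_arm --moves '[{"tx": -0.45, "ty": -0.97, "tz": 0, "ax": 0, "ay": 0, "az": 0}, {"tx": -0.45, "ty": -0.97, "tz": 0, "ax": 0, "ay": 0, "az": 0}, {"tx": -0.45, "ty": -0.97, "tz": 0, "ax": 0, "ay": 0, "az": 0}, {"tx": 0, "ty": 0, "tz": 0, "ax": 0, "ay": 0, "az": 0}, {"tx": 0, "ty": 0, "tz": 0, "ax": 0, "ay": 0, "az": 0}]'

```text
clock: 14.85
eef_pos: [394.9, 240.0, 259.3]
tcp_rot: [3.141, -0.0, 0.207]
contact_force: [-0.3, 0.0, -0.3]
opening: 1.0
grasp_force: 0.0
```

```bash
python3 - <<'E' 2>/dev/null
from h import *
trees('w3'); print(r.sense()['eef_pos'],r.sense()['tcp_rot'])
off={'scene':np.array([1.3,2.8]),'side':np.array([-1.9,-1.7])}
for n in ['scene','side']:
    p,d,ci=grab(n); save(n+'2',p); P=cloud(d,ci); hsv=cv2.cvtColor(p,cv2.COLOR_RGB2HSV);H,S,V=[hsv[...,i].astype(int) for i in range(3)]
    m=((H<6)|(H>174))&(S>150)&(V>50)&(P[...,2]>70)&(P[...,2]<90)&(np.hypot(P[...,0]-554,P[...,1]-26)<50)
    Q=P[m]; print(n,len(Q),Q.mean(0),'ztop',np.percentile(Q[:,2],[50,90])); t=Q[Q[:,2]>np.percentile(Q[:,2],90)-5]; print('corr',np.array(cv2.minAreaRect(t[:,:2].astype(np.float32))[0])-off[n],cv2.minAreaRect(t[:,:2].astype(np.float32))[1])
E
```

```text
red 413 [553.  73.] ztop 81.4 toprect [547.1  39.1] [21.6  8.3] 23.1 top mean [545.9  38.5  80.1] body axis -2.723 bodyrect (array([532.4,  29.5]), array([ 70.7, 155.5]), 85.3)
red 324 [534. 178.] ztop 100.2 toprect [457.   35.9] [44.2  5. ] 85.3 top mean [457.   36.1  99.4] body axis 1.224 bodyrect (array([498.5,  12.1]), array([111.2,  90.8]), 85.2)
yel 1989 [51. 81.] ztop 77.5 toprect [450.4 458.4] [29.9 25.6] 80.5 top mean [450.7 457.7  76.5] body axis 1.374 bodyrect (array([450.2, 457.2]), array([145.4,  46.7]), 80.1)
yel 106 [125. 106.] ztop 29.8 toprect [441.1 404.3] [11.4 12. ] 73.2 top mean [441.3 404.7  28.9] body axis 1.571 bodyrect None
yel 1136 [227. 213.] ztop 77.8 toprect [363.  284.7] [23.9 28.7] 12.1 top mean [363.2 284.6  76.9] body axis 1.911 bodyrect (array([329.2, 278.1]), array([113.1, 147.7]), 11.4)
yel 104 [185. 284.] ztop 29.9 toprect [262.9 321. ] [11.8 13.7] 38.9 top mean [262.7 320.8  29.1] body axis 1.571 bodyrect None
yel 1331 [209. 334.] ztop 77.5 toprect [223.5 281.9] [29.4 26.2] 45.5 top mean [225.1 281.7  76.6] body axis 0.822 bodyrect (array([225.3, 283.3]), array([144.9,  46.8]), 44.2)
blue 945 [548. 150.] ztop 5.9 toprect [496.9 -44.2] [24.6 69.6] 85.5 top mean [489.4 -41.8   4.9] body axis 1.571 bodyrect None
[395.06672403 239.85372942 259.20912507] [ 3.14144401e+00 -3.77712347e-04  2.05856475e-01]
scene 77 [558.06627874  26.87020307  80.44086378] ztop [80.82841666 83.36695297]
corr [553.18291016  23.73298187] (24.832027435302734, 30.80800437927246)
side 88 [550.84880412  20.66029195  80.45290232] ztop [81.45910434 84.03234343]
corr [553.32608643  24.84416504] (25.289152145385742, 29.604412078857422)
```

step_arm --moves '[{"tx": -0.3, "ty": -0.68, "tz": 0.4, "ax": 0, "ay": 0, "az": 0}, {"tx": -0.3, "ty": -0.68, "tz": 0.8, "ax": 0, "ay": 0, "az": 0}, {"tx": -0.3, "ty": -0.68, "tz": 0.9, "ax": 0, "ay": 0, "az": 0}, {"tx": 0, "ty": 0, "tz": 0.9, "ax": 0, "ay": 0, "az": 0}, {"tx": 0, "ty": 0, "tz": 0, "ax": 0, "ay": 0, "az": 0}]'

```text
clock: 15.62
eef_pos: [361.7, 284.7, 182.8]
tcp_rot: [3.14, 0.003, 0.205]
contact_force: [-0.5, -1.1, 1.2]
opening: 1.003
grasp_force: 0.0
```

step_arm --moves '[{"tx": 0, "ty": 0, "tz": 0.9, "ax": 0, "ay": 0, "az": 0}, {"tx": 0, "ty": 0, "tz": 0.9, "ax": 0, "ay": 0, "az": 0}, {"tx": 0, "ty": 0, "tz": 0.9, "ax": 0, "ay": 0, "az": 0}, {"tx": 0, "ty": 0, "tz": 0.9, "ax": 0, "ay": 0, "az": 0}, {"tx": 0, "ty": 0, "tz": 0.85, "ax": 0, "ay": 0, "az": 0}]'

```text
clock: 16.25
eef_pos: [363.4, 285.7, 73.1]
tcp_rot: [-3.141, -0.001, 0.204]
contact_force: [-0.7, 0.3, 0.2]
opening: 0.999
grasp_force: 0.0
```

step_arm --moves '[{"tx": 0, "ty": 0, "tz": 0, "ax": 0, "ay": 0, "az": 0}, {"tx": 0, "ty": 0, "tz": 0, "ax": 0, "ay": 0, "az": 0}, {"tx": 0, "ty": 0, "tz": 0, "ax": 0, "ay": 0, "az": 0}, {"tx": 0, "ty": 0, "tz": 0, "ax": 0, "ay": 0, "az": 0}, {"tx": 0, "ty": 0, "tz": 0, "ax": 0, "ay": 0, "az": 0}]' --gripper 0

```text
clock: 16.88
eef_pos: [363.1, 286.1, 74.0]
tcp_rot: [-3.141, -0.002, 0.205]
contact_force: [1.1, -1.5, 6.7]
opening: 0.336
grasp_force: 50.6
```

step_arm --moves '[{"tx": 0, "ty": 0, "tz": 0, "ax": 0, "ay": 0, "az": 0}, {"tx": 0, "ty": 0, "tz": -0.4, "ax": 0, "ay": 0, "az": 0}, {"tx": 0, "ty": 0, "tz": -0.8, "ax": 0, "ay": 0, "az": 0}, {"tx": 0, "ty": 0, "tz": -0.9, "ax": 0, "ay": 0, "az": 0}, {"tx": 0, "ty": 0, "tz": -0.9, "ax": 0, "ay": 0, "az": 0}]'

```text
clock: 17.5
eef_pos: [362.1, 285.5, 149.1]
tcp_rot: [-3.141, -0.0, 0.205]
contact_force: [-0.2, 0.5, -2.1]
opening: 0.343
grasp_force: 49.5
```

step_arm --moves '[{"tx": 0, "ty": 0, "tz": -0.9, "ax": 0, "ay": 0, "az": -0.1}, {"tx": 0, "ty": 0, "tz": -0.9, "ax": 0, "ay": 0, "az": -0.1}, {"tx": 0, "ty": 0, "tz": -0.9, "ax": 0, "ay": 0, "az": -0.1}, {"tx": 0, "ty": 0, "tz": -0.9, "ax": 0, "ay": 0, "az": -0.1}, {"tx": 0, "ty": 0, "tz": -0.9, "ax": 0, "ay": 0, "az": -0.1}]'

```text
clock: 18.12
eef_pos: [361.9, 285.4, 261.7]
tcp_rot: [3.142, -0.0, 0.996]
contact_force: [0.4, -0.4, -3.0]
opening: 0.342
grasp_force: 49.5
```

step_arm --moves '[{"tx": 0, "ty": 0, "tz": -0.9, "ax": 0, "ay": 0, "az": -0.1}, {"tx": 0, "ty": 0, "tz": 0, "ax": 0, "ay": 0, "az": -0.1}, {"tx": 0, "ty": 0, "tz": 0, "ax": 0, "ay": 0, "az": -0.1}, {"tx": 0, "ty": 0, "tz": 0, "ax": 0, "ay": 0, "az": -0.02}, {"tx": 0, "ty": 0, "tz": 0, "ax": 0, "ay": 0, "az": 0}]'

```text
clock: 18.75
eef_pos: [362.1, 285.5, 283.0]
tcp_rot: [3.142, -0.0, 1.491]
contact_force: [0.2, 0.6, -1.8]
opening: 0.342
grasp_force: 49.6
```

step_arm --moves '[{"tx": -0.92, "ty": 0.53, "tz": 0, "ax": 0, "ay": 0, "az": 0}, {"tx": -0.92, "ty": 0.53, "tz": 0, "ax": 0, "ay": 0, "az": 0}, {"tx": -0.92, "ty": 0.53, "tz": 0, "ax": 0, "ay": 0, "az": 0}, {"tx": -0.92, "ty": 0.53, "tz": 0, "ax": 0, "ay": 0, "az": 0}, {"tx": -0.92, "ty": 0.53, "tz": 0, "ax": 0, "ay": 0, "az": 0}]'

```text
clock: 19.38
eef_pos: [419.6, 165.0, 282.8]
tcp_rot: [-3.141, 0.0, 1.49]
contact_force: [-0.0, -0.2, -2.6]
opening: 0.349
grasp_force: 49.7
```

step_arm --moves '[{"tx": -0.92, "ty": 0.53, "tz": 0, "ax": 0, "ay": 0, "az": 0}, {"tx": -0.92, "ty": 0.53, "tz": 0, "ax": 0, "ay": 0, "az": 0}, {"tx": -0.92, "ty": 0.53, "tz": 0, "ax": 0, "ay": 0, "az": 0}, {"tx": -0.92, "ty": 0.53, "tz": 0, "ax": 0, "ay": 0, "az": 0}, {"tx": -0.92, "ty": 0.53, "tz": 0, "ax": 0, "ay": 0, "az": 0}]'

```text
clock: 20.0
eef_pos: [476.7, 45.2, 282.8]
tcp_rot: [-3.141, -0.0, 1.49]
contact_force: [0.9, 0.2, -1.8]
opening: 0.34
grasp_force: 49.7
```

step_arm --moves '[{"tx": -0.92, "ty": 0.53, "tz": 0, "ax": 0, "ay": 0, "az": 0}, {"tx": -0.92, "ty": 0.53, "tz": 0, "ax": 0, "ay": 0, "az": 0}, {"tx": -0.92, "ty": 0.53, "tz": 0, "ax": 0, "ay": 0, "az": 0}, {"tx": -0.92, "ty": 0.53, "tz": 0, "ax": 0, "ay": 0, "az": 0}, {"tx": 0, "ty": 0, "tz": 0, "ax": 0, "ay": 0, "az": 0}]'

```text
clock: 20.62
eef_pos: [522.7, -51.0, 282.7]
tcp_rot: [-3.142, 0.0, 1.489]
contact_force: [-0.2, 0.4, -1.9]
opening: 0.341
grasp_force: 49.8
```

step_arm --moves '[{"tx": 0, "ty": 0, "tz": 0, "ax": 0, "ay": 0, "az": 0}]'

```text
clock: 20.75
eef_pos: [521.8, -49.5, 282.6]
tcp_rot: [-3.141, -0.0, 1.491]
contact_force: [-0.0, -0.1, -2.0]
opening: 0.343
grasp_force: 49.8
```

```bash
python3 - <<'E' 2>/dev/null
from h import *
s=r.sense(); print(s['eef_pos'],s['tcp_rot'],s['opening'],s['grasp_force']); s=s['eef_pos']
off={'scene':np.array([1.3,2.8]),'side':np.array([-1.9,-1.7])}
for n in ['scene','side']:
    p,d,ci=grab(n); P=cloud(d,ci)
    B=P[(np.hypot(P[...,0]-s[0],P[...,1]-s[1])<95)&(P[...,2]>s[2]-80)&(P[...,2]<s[2]-36)&(abs(P[...,1]-s[1])<45)]
    q=cv2.minAreaRect(B[:,:2].astype(np.float32)); print(n,len(B),np.array(q[0])-off[n],q[1:],np.percentile(B[:,2],[1,99]))
E
```

```text
[521.75001349 -49.49646065 282.57191136] [-3.14071888e+00 -3.23343809e-04  1.49144283e+00] 0.34286454022670276 49.819573760032654
scene 967 [523.30919189 -49.69645767] ((47.881591796875, 149.098876953125), 84.82270812988281) [209.71085294 245.26841979]
side 1093 [521.82370605 -50.10521774] ((48.63582229614258, 149.0413055419922), 85.11614227294922) [210.4218338  243.63841522]
```

step_arm --moves '[{"tx": -0.98, "ty": 0.52, "tz": 0, "ax": 0, "ay": 0, "az": 0}, {"tx": -0.98, "ty": 0.52, "tz": 0, "ax": 0, "ay": 0, "az": 0}, {"tx": 0, "ty": 0, "tz": 0.9, "ax": 0, "ay": 0, "az": 0}, {"tx": 0, "ty": 0, "tz": 0.9, "ax": 0, "ay": 0, "az": 0}, {"tx": 0, "ty": 0, "tz": 0.9, "ax": 0, "ay": 0, "az": 0}]'

```text
clock: 21.48
eef_pos: [544.2, -100.0, 214.8]
tcp_rot: [3.141, -0.0, 1.493]
contact_force: [0.5, 0.0, -2.0]
opening: 0.339
grasp_force: 50.0
```

step_arm --moves '[{"tx": 0, "ty": 0, "tz": 0.9, "ax": 0, "ay": 0, "az": 0}, {"tx": 0, "ty": 0, "tz": 0.9, "ax": 0, "ay": 0, "az": 0}, {"tx": 0, "ty": 0, "tz": 0.9, "ax": 0, "ay": 0, "az": 0}, {"tx": 0, "ty": 0, "tz": 0.9, "ax": 0, "ay": 0, "az": 0}, {"tx": 0, "ty": 0, "tz": 0, "ax": 0, "ay": 0, "az": 0}]'

```text
clock: 22.1
eef_pos: [543.0, -99.8, 124.0]
tcp_rot: [-3.138, -0.0, 1.494]
contact_force: [0.0, 0.6, -2.8]
opening: 0.341
grasp_force: 50.0
```

step_arm --moves '[{"tx": -0.06, "ty": 0, "tz": 0.4, "ax": 0, "ay": 0, "az": 0}, {"tx": 0, "ty": 0, "tz": 0.4, "ax": 0, "ay": 0, "az": 0}, {"tx": 0, "ty": 0, "tz": 0.4, "ax": 0, "ay": 0, "az": 0}, {"tx": 0, "ty": 0, "tz": 0.4, "ax": 0, "ay": 0, "az": 0}, {"tx": 0, "ty": 0, "tz": 0.1, "ax": 0, "ay": 0, "az": 0}]'

```text
clock: 22.72
eef_pos: [543.7, -102.1, 81.9]
tcp_rot: [-3.14, -0.0, 1.493]
contact_force: [0.2, -0.2, -2.2]
opening: 0.343
grasp_force: 50.1
```

step_arm --moves '[{"tx": 0, "ty": 0, "tz": 0.1, "ax": 0, "ay": 0, "az": 0}, {"tx": 0, "ty": 0, "tz": 0, "ax": 0, "ay": 0, "az": 0}]'

```text
clock: 22.98
eef_pos: [544.3, -102.2, 80.3]
tcp_rot: [3.142, -0.0, 1.493]
contact_force: [0.6, -0.2, -2.7]
opening: 0.346
grasp_force: 50.1
```

step_arm --moves '[{"tx": 0, "ty": 0, "tz": 0.06, "ax": 0, "ay": 0, "az": 0}, {"tx": 0, "ty": 0, "tz": 0, "ax": 0, "ay": 0, "az": 0}]'

```text
clock: 23.22
eef_pos: [544.5, -102.3, 79.1]
tcp_rot: [3.141, 0.0, 1.493]
contact_force: [-0.1, 0.6, -0.4]
opening: 0.341
grasp_force: 50.2
```

step_arm --moves '[{"tx": 0, "ty": 0, "tz": 0, "ax": 0, "ay": 0, "az": 0}, {"tx": 0, "ty": 0, "tz": 0, "ax": 0, "ay": 0, "az": 0}, {"tx": 0, "ty": 0, "tz": 0, "ax": 0, "ay": 0, "az": 0}, {"tx": 0, "ty": 0, "tz": 0, "ax": 0, "ay": 0, "az": 0}, {"tx": 0, "ty": 0, "tz": -0.5, "ax": 0, "ay": 0, "az": 0}]' --gripper 1

```text
clock: 23.85
eef_pos: [543.5, -102.1, 91.0]
tcp_rot: [-3.14, -0.0, 1.493]
contact_force: [0.2, -0.3, 0.5]
opening: 0.999
grasp_force: 0.0
```

step_arm --moves '[{"tx": 0, "ty": 0, "tz": -0.9, "ax": 0, "ay": 0, "az": 0}, {"tx": 0, "ty": 0, "tz": -0.9, "ax": 0, "ay": 0, "az": 0}, {"tx": 0, "ty": 0, "tz": -0.9, "ax": 0, "ay": 0, "az": 0}, {"tx": 0, "ty": 0, "tz": -0.9, "ax": 0, "ay": 0, "az": 0}, {"tx": 0, "ty": 0, "tz": -0.9, "ax": 0, "ay": 0, "az": 0}]'

```text
clock: 24.48
eef_pos: [544.2, -102.2, 205.5]
tcp_rot: [3.141, 0.0, 1.493]
contact_force: [0.1, -0.2, 0.2]
opening: 0.998
grasp_force: 0.0
```

step_arm --moves '[{"tx": 0.9, "ty": 0, "tz": -0.9, "ax": 0, "ay": 0, "az": 0}, {"tx": 0.9, "ty": 0, "tz": -0.9, "ax": 0, "ay": 0, "az": 0}, {"tx": 0.9, "ty": 0, "tz": 0, "ax": 0, "ay": 0, "az": 0}, {"tx": 0.9, "ty": 0, "tz": 0, "ax": 0, "ay": 0, "az": 0}, {"tx": 0.9, "ty": 0, "tz": 0, "ax": 0, "ay": 0, "az": 0}]' --gripper 0

```text
clock: 25.1
eef_pos: [552.9, 10.7, 249.8]
tcp_rot: [3.141, -0.0, 1.493]
contact_force: [-0.3, -0.2, -0.0]
opening: -0.003
grasp_force: 0.0
```

step_arm --moves '[{"tx": 0.9, "ty": 0, "tz": 0, "ax": 0, "ay": 0, "az": 0}, {"tx": 0.9, "ty": 0, "tz": 0, "ax": 0, "ay": 0, "az": 0}, {"tx": 0.9, "ty": 0, "tz": 0, "ax": 0, "ay": 0, "az": 0}, {"tx": 0.9, "ty": 0, "tz": 0, "ax": 0, "ay": 0, "az": 0}, {"tx": 0.9, "ty": 0, "tz": 0, "ax": 0, "ay": 0, "az": 0}]'

```text
clock: 25.72
eef_pos: [561.6, 122.9, 249.7]
tcp_rot: [3.141, -0.0, 1.493]
contact_force: [-0.5, -0.1, -0.2]
opening: 0.001
grasp_force: 0.0
```

step_arm --moves '[{"tx": 0.8, "ty": 0, "tz": 0, "ax": 0, "ay": 0, "az": 0}, {"tx": 0.5, "ty": 0, "tz": 0, "ax": 0, "ay": 0, "az": 0}, {"tx": 0, "ty": 0, "tz": 0, "ax": 0, "ay": 0, "az": 0}]'

```text
clock: 26.1
eef_pos: [564.2, 155.1, 248.9]
tcp_rot: [3.142, 0.0, 1.494]
contact_force: [-0.2, -0.5, 0.1]
opening: 0.003
grasp_force: 0.0
```

```bash
cat >> h.py <<'E'
off={'scene':np.array([1.3,2.8]),'side':np.array([-1.9,-1.7])}
C0=np.array([549.,-37.9]); A0=-0.081
def loc(X):
    X=np.asarray(X,float); u=np.array([np.cos(A0),np.sin(A0)]); v=np.array([-u[1],u[0]]); D=X[...,:2]-C0
    return np.stack([D@u,D@v,X[...,2]],-1)
def flaps(n,tag=None):
    p,d,ci=grab(n); P=cloud(d,ci); P[...,:2]-=off[n]
    if tag: save(tag,p)
    L=loc(P); hsv=cv2.cvtColor(p,cv2.COLOR_RGB2HSV)
    card=(hsv[...,0]>5)&(hsv[...,0]<24)&(hsv[...,1]>50)
    for s,zh in ((1,101),(-1,106)):
        m=card&(abs(L[...,0])<85)&(s*L[...,1]>20)&(s*L[...,1]<230)&(L[...,2]>zh+12)&(L[...,2]<260)
        Q=L[m]; a=np.arctan2(Q[:,2]-zh,98-s*Q[:,1])
        if len(Q)>40: print(n,'flap',s,len(Q),'angle median',np.median(a).round(3),np.percentile(a,[10,90]).round(2),'zmax',np.percentile(Q[:,2],99).round(1),'y',np.percentile(Q[:,1],[1,99]).round(1))
    return p,P,L
E
python3 - <<'E' 2>/dev/null
from h import *
s=r.sense(); print(s['eef_pos'],loc(s['eef_pos']),s['tcp_rot'],s['opening'])
for n in ['scene','side']:
    p,P,L=flaps(n,n+'3'); hsv=cv2.cvtColor(p,cv2.COLOR_RGB2HSV);H,S,V=[hsv[...,i].astype(int) for i in range(3)]
    for y in (64,-64):
        Q=L[(abs(L[...,0])<30)&(abs(L[...,1]-y)<25)&(L[...,2]>60)&(L[...,2]<90)&(S>150)]
        if len(Q)>20:
            t=Q[Q[:,2]>np.percentile(Q[:,2],90)-5]; q=cv2.minAreaRect(t[:,:2].astype(np.float32)); print(n,y,len(t),q,np.percentile(Q[:,2],90))
E
```

```text
[564.19395627 155.12046434 248.87379054] [ -0.47342698 193.61697195 248.87379054] [3.14153779e+00 6.80959172e-05 1.49416838e+00] 0.003237987842402503
scene flap 1 157 angle median 2.287 [2.26 2.34] zmax 175.7 y [113.9 161.5]
scene flap -1 2572 angle median 2.104 [2.07 2.17] zmax 222.5 y [-166.  -106.2]
scene 64 66 ((1.4771366119384766, 62.024837493896484), (28.184524536132812, 22.910289764404297), 5.775894641876221) 83.64847299269792
scene -64 72 ((0.6098108291625977, -65.50169372558594), (30.949893951416016, 28.269638061523438), 2.1041884422302246) 82.74680211565396
side flap 1 1623 angle median 2.291 [2.24 2.36] zmax 173.6 y [108.8 160.6]
side flap -1 364 angle median 2.102 [2.08 2.15] zmax 225.1 y [-166.  -108.4]
side 64 75 ((0.27252960205078125, 63.44919204711914), (29.406076431274414, 29.545625686645508), 88.14673614501953) 83.56504559952538
side -64 45 ((0.18602371215820312, -61.712562561035156), (28.19797706604004, 13.197696685791016), 5.952041149139404) 84.01197247630475
```

Both trees measure within 3 mm of their pocket middles, with grip tops at 83 to 84. The inner flap stands at about 2.28 and the outer at about 2.10. Next I fold the inner flap along its arc with shut fingers.

step_arm --moves '[{"tx": 0, "ty": 0, "tz": 0.95, "ax": 0, "ay": 0, "az": 0}, {"tx": 0, "ty": 0, "tz": 0.95, "ax": 0, "ay": 0, "az": 0}, {"tx": 0, "ty": 0, "tz": 0.93, "ax": 0, "ay": 0, "az": 0}, {"tx": 0, "ty": 0, "tz": 0, "ax": 0, "ay": 0, "az": 0}]'

```text
clock: 26.7
eef_pos: [563.0, 153.5, 176.5]
tcp_rot: [-3.138, 0.001, 1.492]
contact_force: [0.1, -0.6, 1.0]
opening: 0.0
grasp_force: 0.0
```

step_arm --moves '[{"tx": -0.4, "ty": 0, "tz": 0, "ax": 0, "ay": 0, "az": 0}, {"tx": -0.46, "ty": 0, "tz": 0, "ax": 0, "ay": 0, "az": 0}, {"tx": -0.4, "ty": 0, "tz": -0.25, "ax": 0, "ay": 0, "az": 0}, {"tx": -0.4, "ty": 0, "tz": -0.26, "ax": 0, "ay": 0, "az": 0}, {"tx": -0.4, "ty": 0, "tz": -0.13, "ax": 0, "ay": 0, "az": 0}]'

```text
clock: 27.32
eef_pos: [560.4, 102.5, 195.0]
tcp_rot: [3.141, -0.0, 1.493]
contact_force: [-0.1, 1.9, 1.0]
opening: 0.002
grasp_force: 0.9
```

step_arm --moves '[{"tx": -0.38, "ty": 0, "tz": -0.12, "ax": 0, "ay": 0, "az": 0}, {"tx": -0.4, "ty": 0, "tz": -0.08, "ax": 0, "ay": 0, "az": 0}, {"tx": -0.38, "ty": 0, "tz": -0.08, "ax": 0, "ay": 0, "az": 0}, {"tx": -0.4, "ty": 0, "tz": 0.03, "ax": 0, "ay": 0, "az": 0}, {"tx": -0.41, "ty": 0, "tz": 0.03, "ax": 0, "ay": 0, "az": 0}]'

```text
clock: 27.95
eef_pos: [556.1, 53.4, 199.3]
tcp_rot: [-3.141, 0.0, 1.493]
contact_force: [-0.1, 0.8, -0.9]
opening: -0.0
grasp_force: 0.7
```

```bash
python3 - <<'E' 2>/dev/null
from h import *
s=r.sense(); print(loc(s['eef_pos']),s['contact_force'])
flaps('scene'); flaps('side')
E
```

```text
[ -0.26755329  91.62542973 199.2837259 ] [-0.07944312  0.82410256 -0.90106252]
scene flap 1 1696 angle median 1.334 [1.29 1.44] zmax 226.1 y [ 72.  100.6]
scene flap -1 2574 angle median 2.103 [2.06 2.17] zmax 222.5 y [-166.1 -105.5]
side flap 1 879 angle median 1.305 [1.28 1.36] zmax 193.5 y [71.6 96.4]
side flap -1 363 angle median 2.102 [2.08 2.15] zmax 225.5 y [-166.2 -109.3]
```

As modelled: the flap is at 1.3. I continue along the arc.

step_arm --moves '[{"tx": -0.4, "ty": 0, "tz": 0.14, "ax": 0, "ay": 0, "az": 0}, {"tx": -0.4, "ty": 0, "tz": 0.2, "ax": 0, "ay": 0, "az": 0}, {"tx": -0.36, "ty": 0, "tz": 0.26, "ax": 0, "ay": 0, "az": 0}, {"tx": -0.35, "ty": 0, "tz": 0.3, "ax": 0, "ay": 0, "az": 0}, {"tx": -0.27, "ty": 0, "tz": 0.36, "ax": 0, "ay": 0, "az": 0}]'

```text
clock: 28.68
eef_pos: [552.8, 9.0, 167.4]
tcp_rot: [-3.142, 0.0, 1.493]
contact_force: [0.8, -0.3, 2.0]
opening: 0.003
grasp_force: 0.7
```

step_arm --moves '[{"tx": -0.24, "ty": 0, "tz": 0.4, "ax": 0, "ay": 0, "az": 0}, {"tx": -0.12, "ty": 0, "tz": 0.28, "ax": 0, "ay": 0, "az": 0}, {"tx": -0.09, "ty": 0, "tz": 0.28, "ax": 0, "ay": 0, "az": 0}, {"tx": -0.09, "ty": 0, "tz": 0.28, "ax": 0, "ay": 0, "az": 0}, {"tx": 0, "ty": 0, "tz": 0.1, "ax": 0, "ay": 0, "az": 0}]'

```text
clock: 29.3
eef_pos: [551.7, -3.8, 134.0]
tcp_rot: [-3.141, 0.0, 1.493]
contact_force: [0.2, 0.0, 1.5]
opening: -0.001
grasp_force: 0.5
```

```bash
python3 - <<'E' 2>/dev/null
from h import *
s=r.sense(); print(loc(s['eef_pos']),s['contact_force'])
for n in ('scene','side'):
    p,P,L=flaps(n,n+'4'); Q=L[(abs(L[...,0])<85)&(L[...,1]>15)&(L[...,1]<85)&(L[...,2]>90)&(L[...,2]<125)]
    if len(Q)>30: f=np.polyfit(Q[:,1],Q[:,2],1); print(n,len(Q),'slope',f, np.median(Q[:,2]))
E
```

```text
[-8.69315314e-02  3.41699422e+01  1.33990131e+02] [0.20387146 0.04402544 1.50298873]
scene flap 1 77 angle median 0.904 [0.26 1.08] zmax 254.3 y [20.6 47.9]
scene flap -1 2505 angle median 2.103 [2.07 2.17] zmax 222.6 y [-165.9 -106. ]
scene 1202 slope [-6.37975642e-02  1.10322541e+02] 106.61483511408733
side flap 1 107 angle median 0.707 [0.31 0.85] zmax 188.3 y [21.1 44.4]
side flap -1 364 angle median 2.102 [2.08 2.15] zmax 225.7 y [-165.8 -108.4]
side 889 slope [-7.08830024e-02  1.11049113e+02] 107.56475444299167
```

step_arm --moves '[{"tx": 0, "ty": 0, "tz": 0.1, "ax": 0, "ay": 0, "az": 0}, {"tx": 0, "ty": 0, "tz": 0.06, "ax": 0, "ay": 0, "az": 0}, {"tx": 0, "ty": 0, "tz": 0, "ax": 0, "ay": 0, "az": 0}]'

```text
clock: 29.78
eef_pos: [551.9, -3.7, 130.5]
tcp_rot: [3.142, -0.0, 1.493]
contact_force: [0.5, 0.3, 0.4]
opening: 0.002
grasp_force: 0.0
```

step_arm --moves '[{"tx": 0, "ty": 0, "tz": 0.06, "ax": 0, "ay": 0, "az": 0}, {"tx": 0, "ty": 0, "tz": 0, "ax": 0, "ay": 0, "az": 0}]'

```text
clock: 30.02
eef_pos: [552.0, -3.7, 129.9]
tcp_rot: [3.141, -0.0, 1.493]
contact_force: [-3.0, -0.4, 10.8]
opening: -0.001
grasp_force: 5.3
```

step_arm --moves '[{"tx": 0, "ty": 0, "tz": -0.9, "ax": 0, "ay": 0, "az": 0}, {"tx": 0, "ty": 0, "tz": -0.98, "ax": 0, "ay": 0, "az": 0}, {"tx": 0, "ty": 0, "tz": -0.98, "ax": 0, "ay": 0, "az": 0}, {"tx": 0, "ty": 0, "tz": -0.98, "ax": 0, "ay": 0, "az": 0}, {"tx": 0, "ty": 0, "tz": -0.98, "ax": 0, "ay": 0, "az": 0}]'

```text
clock: 30.65
eef_pos: [551.7, -3.7, 250.3]
tcp_rot: [-3.141, -0.0, 1.493]
contact_force: [0.0, -1.0, -0.3]
opening: -0.002
grasp_force: 0.0
```

step_arm --moves '[{"tx": -0.9, "ty": 0, "tz": -0.98, "ax": 0, "ay": 0, "az": 0}, {"tx": -0.95, "ty": 0, "tz": 0, "ax": 0, "ay": 0, "az": 0}, {"tx": -0.95, "ty": 0, "tz": 0, "ax": 0, "ay": 0, "az": 0}, {"tx": -0.95, "ty": 0, "tz": 0, "ax": 0, "ay": 0, "az": 0}, {"tx": -0.95, "ty": 0, "tz": 0, "ax": 0, "ay": 0, "az": 0}]'

```text
clock: 31.28
eef_pos: [542.5, -121.6, 274.0]
tcp_rot: [-3.142, -0.0, 1.493]
contact_force: [-0.4, 0.4, -0.3]
opening: 0.0
grasp_force: 0.0
```

step_arm --moves '[{"tx": -0.95, "ty": 0, "tz": 0, "ax": 0, "ay": 0, "az": 0}, {"tx": -0.95, "ty": 0, "tz": 0, "ax": 0, "ay": 0, "az": 0}, {"tx": -0.95, "ty": 0, "tz": 0, "ax": 0, "ay": 0, "az": 0}, {"tx": -0.95, "ty": 0, "tz": 0, "ax": 0, "ay": 0, "az": 0}, {"tx": -0.9, "ty": 0, "tz": 0, "ax": 0, "ay": 0, "az": 0}]'

```text
clock: 31.9
eef_pos: [533.4, -238.9, 273.9]
tcp_rot: [-3.141, -0.0, 1.493]
contact_force: [-0.4, 0.3, 0.0]
opening: 0.0
grasp_force: 0.0
```

step_arm --moves '[{"tx": 0, "ty": 0, "tz": 0, "ax": 0, "ay": 0, "az": 0}]'

```text
clock: 32.02
eef_pos: [533.5, -239.3, 273.9]
tcp_rot: [-3.141, 0.0, 1.491]
contact_force: [0.4, 0.1, 0.6]
opening: -0.0
grasp_force: 0.0
```

```bash
python3 - <<'E' 2>/dev/null
from h import *
s=r.sense(); print(loc(s['eef_pos']),s['eef_pos'],s['contact_force'])
for n in ('scene','side'):
    p,P,L=flaps(n,n+'5'); Q=L[(abs(L[...,0])<85)&(L[...,1]>15)&(L[...,1]<85)&(L[...,2]>90)&(L[...,2]<125)]
    if len(Q)>30: f=np.polyfit(Q[:,1],Q[:,2],1); print(n,len(Q),'slope',f, np.median(Q[:,2]))
E
```

```text
[   0.80207763 -201.98408302  273.89681341] [ 533.4566217  -239.2867337   273.89681341] [0.35554783 0.0739146  0.60633583]
scene flap -1 2574 angle median 2.104 [2.06 2.17] zmax 222.7 y [-165.7 -106.2]
scene 1174 slope [-1.85044294e-03  1.04109671e+02] 104.01351099959243
side flap -1 263 angle median 2.104 [2.08 2.16] zmax 256.1 y [-206.8 -108.4]
side 1165 slope [-1.94445102e-04  1.04603813e+02] 104.62811810943481
```

step_arm --moves '[{"tx": 0, "ty": 0, "tz": 0.97, "ax": 0, "ay": 0, "az": 0}, {"tx": 0, "ty": 0, "tz": 0.97, "ax": 0, "ay": 0, "az": 0}, {"tx": 0, "ty": 0, "tz": 0, "ax": 0, "ay": 0, "az": 0}, {"tx": 0.42, "ty": 0, "tz": 0, "ax": 0, "ay": 0, "az": 0}, {"tx": 0.42, "ty": 0, "tz": 0, "ax": 0, "ay": 0, "az": 0}]'

```text
clock: 32.75
eef_pos: [535.9, -216.3, 226.7]
tcp_rot: [3.14, 0.0, 1.493]
contact_force: [-0.7, -0.2, 0.5]
opening: -0.001
grasp_force: 0.0
```

step_arm --moves '[{"tx": 0.32, "ty": 0, "tz": -0.15, "ax": 0, "ay": 0, "az": 0}, {"tx": 0.32, "ty": 0, "tz": -0.15, "ax": 0, "ay": 0, "az": 0}, {"tx": 0.6, "ty": 0, "tz": -0.27, "ax": 0, "ay": 0, "az": 0}, {"tx": 0.38, "ty": 0, "tz": -0.09, "ax": 0, "ay": 0, "az": 0}, {"tx": 0.38, "ty": 0, "tz": -0.08, "ax": 0, "ay": 0, "az": 0}]'

```text
clock: 33.38
eef_pos: [539.3, -166.5, 244.4]
tcp_rot: [3.141, 0.0, 1.493]
contact_force: [0.1, -1.4, 1.5]
opening: 0.001
grasp_force: 0.5
```

step_arm --moves '[{"tx": 0.36, "ty": 0, "tz": -0.04, "ax": 0, "ay": 0, "az": 0}, {"tx": 0.36, "ty": 0, "tz": -0.04, "ax": 0, "ay": 0, "az": 0}, {"tx": 0.62, "ty": 0, "tz": 0.02, "ax": 0, "ay": 0, "az": 0}, {"tx": 0.31, "ty": 0, "tz": 0.05, "ax": 0, "ay": 0, "az": 0}, {"tx": 0.31, "ty": 0, "tz": 0.05, "ax": 0, "ay": 0, "az": 0}]'

```text
clock: 34.0
eef_pos: [542.9, -117.8, 242.8]
tcp_rot: [-3.141, 0.0, 1.493]
contact_force: [-0.5, -1.2, -1.5]
opening: 0.003
grasp_force: 0.4
```

```bash
python3 - <<'E' 2>/dev/null
from h import *
s=r.sense(); print(loc(s['eef_pos']),s['eef_pos'],s['contact_force'])
for n in ('scene','side'):
    p,P,L=flaps(n,n+'6')
E
```

```text
[  0.3801037  -80.09553754 242.83123725] [ 542.89821092 -117.7636825   242.83123725] [-0.54413538 -1.17010648 -1.52353415]
scene flap -1 1685 angle median 1.316 [1.29 1.36] zmax 236.3 y [-96.2 -62.2]
side flap -1 2162 angle median 1.322 [1.3 1.4] zmax 236.5 y [-97.6 -61.3]
```

step_arm --moves '[{"tx": 0.6, "ty": 0, "tz": 0.2, "ax": 0, "ay": 0, "az": 0}, {"tx": 0.6, "ty": 0, "tz": 0.3, "ax": 0, "ay": 0, "az": 0}, {"tx": 0.47, "ty": 0, "tz": 0.32, "ax": 0, "ay": 0, "az": 0}, {"tx": 0.44, "ty": 0, "tz": 0.39, "ax": 0, "ay": 0, "az": 0}, {"tx": 0.38, "ty": 0, "tz": 0.43, "ax": 0, "ay": 0, "az": 0}]'

```text
clock: 34.72
eef_pos: [547.7, -55.5, 201.2]
tcp_rot: [-3.141, -0.0, 1.493]
contact_force: [0.9, -0.9, 0.0]
opening: -0.001
grasp_force: 0.4
```

step_arm --moves '[{"tx": 0.32, "ty": 0, "tz": 0.48, "ax": 0, "ay": 0, "az": 0}, {"tx": 0.2, "ty": 0, "tz": 0.42, "ax": 0, "ay": 0, "az": 0}, {"tx": 0.19, "ty": 0, "tz": 0.42, "ax": 0, "ay": 0, "az": 0}, {"tx": 0.09, "ty": 0, "tz": 0.33, "ax": 0, "ay": 0, "az": 0}, {"tx": 0.09, "ty": 0, "tz": 0.33, "ax": 0, "ay": 0, "az": 0}]'

```text
clock: 35.35
eef_pos: [549.5, -34.2, 152.0]
tcp_rot: [-3.141, 0.0, 1.493]
contact_force: [-0.8, 0.2, 1.5]
opening: 0.0
grasp_force: 0.3
```

step_arm --moves '[{"tx": 0.04, "ty": 0, "tz": 0.3, "ax": 0, "ay": 0, "az": 0}, {"tx": 0.04, "ty": 0, "tz": 0.3, "ax": 0, "ay": 0, "az": 0}, {"tx": 0, "ty": 0, "tz": 0.08, "ax": 0, "ay": 0, "az": 0}, {"tx": 0, "ty": 0, "tz": 0, "ax": 0, "ay": 0, "az": 0}]'

```text
clock: 35.85
eef_pos: [549.7, -32.2, 135.5]
tcp_rot: [-3.142, 0.0, 1.493]
contact_force: [0.4, -0.5, -0.5]
opening: -0.004
grasp_force: 0.0
```

step_arm --moves '[{"tx": 0, "ty": 0, "tz": 0.05, "ax": 0, "ay": 0, "az": 0}, {"tx": 0, "ty": 0, "tz": 0, "ax": 0, "ay": 0, "az": 0}]'

```text
clock: 36.1
eef_pos: [549.9, -32.2, 135.0]
tcp_rot: [3.141, 0.0, 1.493]
contact_force: [-1.2, -0.3, 5.8]
opening: -0.0
grasp_force: 2.8
```

step_arm --moves '[{"tx": 0, "ty": 0, "tz": -0.93, "ax": 0, "ay": 0, "az": 0}, {"tx": 0, "ty": 0, "tz": -0.93, "ax": 0, "ay": 0, "az": 0}, {"tx": 0, "ty": 0, "tz": -0.93, "ax": 0, "ay": 0, "az": 0}, {"tx": 0, "ty": 0, "tz": -0.93, "ax": 0, "ay": 0, "az": 0}, {"tx": 0, "ty": 0, "tz": -0.93, "ax": 0, "ay": 0, "az": 0}]'

```text
clock: 36.72
eef_pos: [549.7, -32.2, 251.5]
tcp_rot: [3.141, 0.0, 1.493]
contact_force: [0.7, -0.5, -0.3]
opening: 0.001
grasp_force: 0.0
```

step_arm --moves '[{"tx": -0.94, "ty": -0.35, "tz": -0.93, "ax": 0, "ay": 0, "az": 0}, {"tx": -0.94, "ty": -0.35, "tz": 0, "ax": 0, "ay": 0, "az": 0}, {"tx": -0.94, "ty": -0.35, "tz": 0, "ax": 0, "ay": 0, "az": 0}, {"tx": -0.94, "ty": -0.35, "tz": 0, "ax": 0, "ay": 0, "az": 0}, {"tx": -0.94, "ty": -0.35, "tz": 0, "ax": 0, "ay": 0, "az": 0}]'

```text
clock: 37.35
eef_pos: [496.5, -146.6, 274.0]
tcp_rot: [3.141, 0.0, 1.493]
contact_force: [-0.5, -0.2, 0.6]
opening: 0.002
grasp_force: 0.0
```

step_arm --moves '[{"tx": -0.94, "ty": -0.35, "tz": 0, "ax": 0, "ay": 0, "az": 0}, {"tx": -0.94, "ty": -0.35, "tz": 0, "ax": 0, "ay": 0, "az": 0}, {"tx": -0.94, "ty": -0.35, "tz": 0, "ax": 0, "ay": 0, "az": 0}, {"tx": -0.94, "ty": -0.35, "tz": 0, "ax": 0, "ay": 0, "az": 0}, {"tx": -0.94, "ty": -0.35, "tz": 0, "ax": 0, "ay": 0, "az": 0}]'

```text
clock: 37.98
eef_pos: [443.8, -260.4, 274.0]
tcp_rot: [3.141, 0.0, 1.493]
contact_force: [-0.6, -0.4, 0.3]
opening: 0.0
grasp_force: 0.0
```

step_arm --moves '[{"tx": -0.94, "ty": -0.35, "tz": 0, "ax": 0, "ay": 0, "az": 0}, {"tx": -0.94, "ty": -0.35, "tz": 0, "ax": 0, "ay": 0, "az": 0}, {"tx": -0.94, "ty": -0.35, "tz": 0, "ax": 0, "ay": 0, "az": 0}, {"tx": -0.94, "ty": -0.35, "tz": 0, "ax": 0, "ay": 0, "az": 0}, {"tx": 0, "ty": 0, "tz": 0, "ax": 0, "ay": 0, "az": 0}]' --gripper 1

```text
clock: 38.6
eef_pos: [401.5, -351.7, 273.9]
tcp_rot: [3.141, 0.0, 1.491]
contact_force: [0.6, 0.2, -0.4]
opening: 0.999
grasp_force: 0.0
```

```bash
python3 - <<'E' 2>/dev/null
from h import *
p,d,ci=grab('wrist'); save('w4',p); P=cloud(d,ci); np.savez('pics/w4.npz',p=p,P=P)
s=r.sense(); print(s['eef_pos'],s['tcp_rot'])
hsv=cv2.cvtColor(p,cv2.COLOR_RGB2HSV);H,S,V=[hsv[...,i].astype(int) for i in range(3)]
near=(np.hypot(P[...,0]-395,P[...,1]+303)<110)
T=P[near&(P[...,2]>144)&(P[...,2]<156)]; print('scanner top',len(T),T.mean(0),cv2.minAreaRect(T[:,:2].astype(np.float32)))
for lo,hi in ((20,30),(60,140)):
    T=P[near&(P[...,2]>lo)&(P[...,2]<hi)]; print(lo,len(T),T.mean(0),cv2.minAreaRect(T[:,:2].astype(np.float32)))
T=P[near&(P[...,2]>1.2)&(P[...,2]<6)&(V<90)]; print('pad',len(T),cv2.minAreaRect(T[:,:2].astype(np.float32)))
o=near&(H<14)&(H>3)&(S>170)&(P[...,2]>45); print('trigger',P[o].mean(0) if o.any() else 0, o.sum())
for k,m in {'green':(H>45)&(H<90)&(S>100)&(V>50),'white':(S<60)&(V>160)}.items():
    Q=P[m&(np.hypot(P[...,0]-605,P[...,1]+335)<90)&(P[...,2]>40)&(P[...,2]<105)]
    if len(Q)>50:
        c=Q.mean(0); w,v=np.linalg.eigh(np.cov((Q-c).T)); print(k,len(Q),c,'normal',v[:,0]*np.sign(v[2,0]),'res',w[0]**.5)
for n in ('scene','side'):
    p2,P2,L=flaps(n,n+'7'); Q=L[(abs(L[...,0])<85)&(L[...,1]>-85)&(L[...,1]<85)&(L[...,2]>90)&(L[...,2]<135)]
    f=np.polyfit(Q[:,1],Q[:,2],1); print(n,len(Q),'slope',f[0],Q[:,2].mean())
    h2=cv2.cvtColor(p2,cv2.COLOR_RGB2HSV); m=(h2[...,1]<60)&(h2[...,2]>150)&(abs(L[...,2]-110)<12)&(abs(L[...,0])<90)&(abs(L[...,1])<90); ys,xs=np.nonzero(m)
    print('label',m.sum(),cv2.minAreaRect(L[m][:,:2].astype(np.float32)), cv2.minAreaRect(P2[m][:,:2].astype(np.float32)),L[m][:,2].mean())
    hh,ss,vv=[h2[...,i].astype(int) for i in range(3)]
    for k,m in {'green':(hh>45)&(hh<90)&(ss>100)&(vv>50),'white':(ss<60)&(vv>150)}.items():
        Q=P2[m&(np.hypot(P2[...,0]-605,P2[...,1]+335)<90)&(P2[...,2]>40)&(P2[...,2]<105)]
        if len(Q)>50:
            c=Q.mean(0); w,v=np.linalg.eigh(np.cov((Q-c).T)); print(n,k,len(Q),c,'normal',v[:,0]*np.sign(v[2,0]),'res',w[0]**.5)
E
```

```text
[ 401.75046887 -350.87355489  273.80084877] [ 3.14141664e+00 -2.08734821e-04  1.49142594e+00]
scanner top 2232 [ 413.16306052 -288.00182361  151.49241577] ((413.3017883300781, -288.2819519042969), (30.132946014404297, 36.17658233642578), 76.80217742919922)
20 382 [ 411.58756765 -285.08094392   27.93422235] ((413.0589599609375, -288.6414489746094), (70.92584991455078, 70.89312744140625), 86.70671081542969)
60 0 [nan nan nan] ((0.0, 0.0), (0.0, 0.0), 0.0)
pad 3312 ((398.883544921875, -286.1351623535156), (118.7524185180664, 118.79608917236328), 2.7928452491760254)
trigger 0 0
green 5170 [ 605.30636266 -333.70630997   71.07002182] normal [-0.44753825  0.17188968  0.87758957] res 0.888045177382458
white 4633 [ 602.9200373  -334.91137925   70.75415975] normal [-0.4468933   0.1738133   0.87753935] res 0.8528445727407628
scene 2742 slope -0.038152092963659054 107.51622374453727
label 344 ((-2.8121109008789062, -17.053483963012695), (60.48688888549805, 84.01704406738281), 88.9336166381836) ((544.8173217773438, -54.67005157470703), (60.48689270019531, 84.0170669555664), 84.29264831542969) 109.56894895148139
scene green 188 [ 613.52356416 -326.41102775   72.62569107] normal [-0.44798399  0.17749417  0.87624549] res 1.2829747082024454
scene white 181 [ 601.55096925 -339.31131356   69.65173963] normal [-0.46081094  0.16396203  0.87222115] res 1.2203747277744335
side 1255 slope -0.02959423384336373 109.05867352309946
label 204 ((-16.8137149810791, -11.519716262817383), (60.32303237915039, 45.243492126464844), 89.47615051269531) ((531.3092651367188, -48.021522521972656), (60.32303237915039, 45.24351501464844), 84.83521270751953) 110.14382251753733
side green 587 [ 603.81092835 -343.3126669    70.96641269] normal [-0.44872629  0.17985988  0.87538285] res 1.975519098472809
side white 645 [ 604.08015544 -338.0280024    70.48079793] normal [-0.44395267  0.18770365  0.87616971] res 1.705836401926512
```

View pics/w4.png

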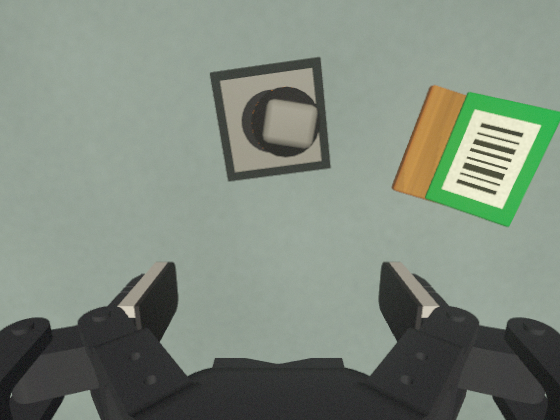

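The wrist view shows the scanner top at (290,122), off-centre on its pad outlined around (270,120), and the tag label at (497,158). The scanner is at (413,-288), top about 152, with its short axis at 1.34 rad. The pad is at (399,-286).

step_arm --moves '[{"tx": 0, "ty": 0, "tz": 0, "ax": 0, "ay": 0, "az": 0.11}, {"tx": 0, "ty": 0, "tz": 0, "ax": 0, "ay": 0, "az": 0.11}, {"tx": 0, "ty": 0, "tz": 0, "ax": 0, "ay": 0, "az": 0.11}, {"tx": 0, "ty": 0, "tz": 0, "ax": 0, "ay": 0, "az": 0.11}, {"tx": 0, "ty": 0, "tz": 0, "ax": 0, "ay": 0, "az": 0.11}]'

```text
clock: 39.38
eef_pos: [402.5, -349.7, 273.8]
tcp_rot: [-3.141, -0.0, 0.624]
contact_force: [0.1, -0.1, 0.6]
opening: 1.0
grasp_force: 0.0
```

step_arm --moves '[{"tx": 0, "ty": 0, "tz": 0, "ax": 0, "ay": 0, "az": 0.11}, {"tx": 0, "ty": 0, "tz": 0, "ax": 0, "ay": 0, "az": 0.11}, {"tx": 0, "ty": 0, "tz": 0, "ax": 0, "ay": 0, "az": 0.11}, {"tx": 0, "ty": 0, "tz": 0, "ax": 0, "ay": 0, "az": 0.11}, {"tx": 0, "ty": 0, "tz": 0, "ax": 0, "ay": 0, "az": 0.106}]'

```text
clock: 40.0
eef_pos: [402.5, -349.7, 273.8]
tcp_rot: [-3.141, -0.0, -0.233]
contact_force: [-0.3, 0.3, -0.4]
opening: 1.001
grasp_force: 0.0
```

step_arm --moves '[{"tx": -0.04, "ty": -0.85, "tz": 0, "ax": 0, "ay": 0, "az": 0}, {"tx": -0.04, "ty": -0.85, "tz": 0, "ax": 0, "ay": 0, "az": 0}, {"tx": -0.04, "ty": -0.85, "tz": 0, "ax": 0, "ay": 0, "az": 0}, {"tx": 0, "ty": 0, "tz": 0, "ax": 0, "ay": 0, "az": 0}, {"tx": 0, "ty": 0, "tz": 0, "ax": 0, "ay": 0, "az": 0}]'

```text
clock: 40.62
eef_pos: [413.7, -287.4, 274.0]
tcp_rot: [3.141, -0.0, -0.226]
contact_force: [-0.2, -0.3, -0.3]
opening: 0.998
grasp_force: 0.0
```

```bash
python3 - <<'E' 2>/dev/null
from h import *
p,d,ci=grab('wrist'); save('w5',p); P=cloud(d,ci)
s=r.sense(); print(s['eef_pos'],s['tcp_rot'],s['qpos'])
hsv=cv2.cvtColor(p,cv2.COLOR_RGB2HSV);H,S,V=[hsv[...,i].astype(int) for i in range(3)]
near=(np.hypot(P[...,0]-413,P[...,1]+288)<60)
T=P[near&(P[...,2]>144)&(P[...,2]<156)]; print('scanner top',len(T),T.mean(0),cv2.minAreaRect(T[:,:2].astype(np.float32)))
# tag label: white hull and green outer hull in plane coordinates
for nm,(p,P) in {'w4':(np.load('pics/w4.npz')['p'],np.load('pics/w4.npz')['P']),'w5':(p,P)}.items():
    hsv=cv2.cvtColor(p,cv2.COLOR_RGB2HSV);H,S,V=[hsv[...,i].astype(int) for i in range(3)]
    n=np.array([-.447,.175,.878]); n/=np.linalg.norm(n); ey=np.cross([0,0,1],n); ey/=np.linalg.norm(ey); ex=np.cross(ey,n); c0=np.array([603,-335,71.])
    for k,m in {'green':(H>45)&(H<90)&(S>100)&(V>50),'white':(S<60)&(V>150)}.items():
        q=P-c0; Q=q[m&(np.linalg.norm(q,axis=-1)<85)&(abs(q@n)<5)]
        if len(Q)<50: continue
        U=np.c_[Q@ex,Q@ey]; rc=cv2.minAreaRect(U.astype(np.float32)); lo,hi=np.percentile(U,[.5,99.5],0); m_=(lo+hi)/2
        print(nm,k,len(Q),np.round(rc[0]+rc[1]+(rc[2],),1),'centre',c0+rc[0][0]*ex+rc[0][1]*ey+np.median(Q@n)*n,'pct size',hi-lo,'centre2',c0+m_[0]*ex+m_[1]*ey)
E
```

```text
[ 413.70118036 -287.79054726  273.95622274] [ 3.14126578e+00 -3.87025981e-04 -2.27141622e-01] [-6.10676081e-01  1.45076984e-01  1.86810319e+00 -1.75205540e-04
  1.12793126e+00  1.18733697e+00]
scanner top 1875 [ 415.01911283 -287.98638276  151.3905687 ] ((413.6681823730469, -287.72125244140625), (29.95216178894043, 35.90803527832031), 77.19001770019531)
w4 green 5170 [  1.    0.9  79.8 110.    0.4] centre [ 602.20095808 -335.62687949   69.87204355] pct size [ 78.99194664 108.67083928] centre2 [ 601.71326637 -335.55731731   70.45599157]
w4 white 4697 [-4.6  8.6 68.2 95.8  0.9] centre [ 603.72928511 -344.48785748   73.07749036] pct size [55.72886876 79.73493899] centre2 [ 601.51926182 -335.85262036   70.41608041]
w5 green 1321 [ 39.2   2.5  15.8 108.6   7.9] centre [ 570.49796856 -324.94404255   51.35456214] pct size [ 16.17608975 105.49805788] centre2 [ 575.13168521 -326.98943387   55.21527815]
w5 white 61 [28.4 30.4  2.5 21.9  6.2] centre [ 568.92514761 -354.25544416   57.00089195] pct size [ 3.19069033 21.33658049] centre2 [ 569.27503131 -354.39483282   57.69593934]
```

step_arm --moves '[{"tx": 0, "ty": 0, "tz": 0.9, "ax": 0, "ay": 0, "az": 0}, {"tx": 0, "ty": 0, "tz": 0.9, "ax": 0, "ay": 0, "az": 0}, {"tx": 0, "ty": 0, "tz": 0.9, "ax": 0, "ay": 0, "az": 0}, {"tx": 0, "ty": 0, "tz": 0.9, "ax": 0, "ay": 0, "az": 0}, {"tx": 0, "ty": 0, "tz": 0.9, "ax": 0, "ay": 0, "az": 0}]'

```text
clock: 41.3
eef_pos: [413.5, -288.5, 160.6]
tcp_rot: [3.141, -0.0, -0.229]
contact_force: [0.3, -0.4, -0.3]
opening: 0.999
grasp_force: 0.0
```

step_arm --moves '[{"tx": 0, "ty": 0, "tz": 0.7, "ax": 0, "ay": 0, "az": 0}, {"tx": 0, "ty": 0, "tz": 0.66, "ax": 0, "ay": 0, "az": 0}, {"tx": 0, "ty": 0, "tz": 0, "ax": 0, "ay": 0, "az": 0}]'

```text
clock: 41.68
eef_pos: [412.8, -287.7, 126.2]
tcp_rot: [-3.141, 0.002, -0.229]
contact_force: [0.6, 0.3, 1.1]
opening: 1.003
grasp_force: 0.0
```

step_arm --moves '[{"tx": 0, "ty": 0, "tz": 0, "ax": 0, "ay": 0, "az": 0}, {"tx": 0, "ty": 0, "tz": 0, "ax": 0, "ay": 0, "az": 0}, {"tx": 0, "ty": 0, "tz": 0, "ax": 0, "ay": 0, "az": 0}, {"tx": 0, "ty": 0, "tz": 0, "ax": 0, "ay": 0, "az": 0}, {"tx": 0, "ty": 0, "tz": 0, "ax": 0, "ay": 0, "az": 0}]' --gripper 0 --newtons 70

```text
clock: 42.3
eef_pos: [413.9, -288.2, 127.9]
tcp_rot: [3.141, -0.001, -0.228]
contact_force: [-1.0, -0.4, 6.6]
opening: 0.339
grasp_force: 69.2
```

```bash
python3 - <<'E' 2>/dev/null
from h import *
s=r.sense(); print(s['eef_pos'],s['tcp_rot'],s['contact_force'],s['opening'],s['grasp_force'])
p,d,ci=grab('side'); P=cloud(d,ci); P[...,:2]-=off['side']
save('side8',p)
cv2.imwrite('pics/c2.png',cv2.resize(cv2.cvtColor(p[150:410,200:480],cv2.COLOR_RGB2BGR),(700,650))[:600])
E
```

```text
[ 413.88974292 -288.22476804  127.88610446] [ 3.14100482e+00 -1.05916284e-03 -2.28364831e-01] [-1.01822322 -0.44479929  6.62513067] 0.33866597317926606 69.19554233551025
```

View pics/c2.png

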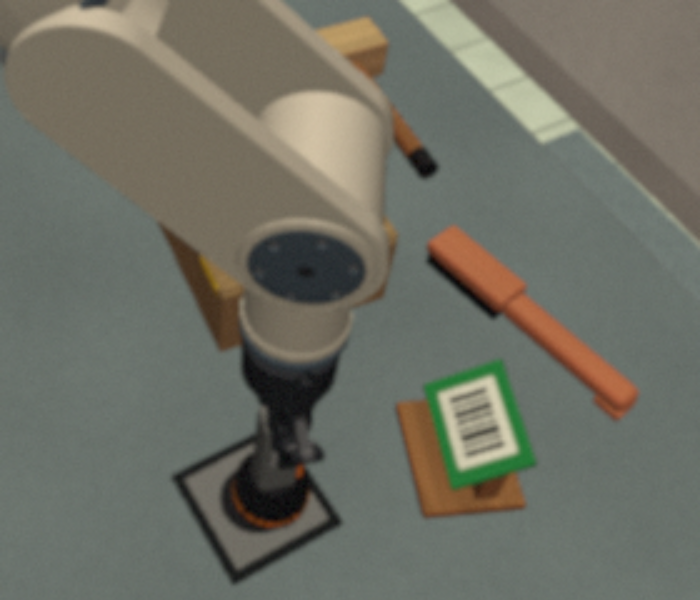

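The view shows the gripper closed on the scanner's grip, about (280,430), with the scanner upright on the pad. Next I lift it and carry it over the parcel label.

step_arm --moves '[{"tx": 0, "ty": 0, "tz": -0.3, "ax": 0, "ay": 0, "az": 0}, {"tx": 0, "ty": 0, "tz": -0.8, "ax": 0, "ay": 0, "az": 0}, {"tx": 0, "ty": 0, "tz": -0.9, "ax": 0, "ay": 0, "az": 0}, {"tx": 0, "ty": 0, "tz": -0.9, "ax": 0, "ay": 0, "az": 0}, {"tx": 0, "ty": 0, "tz": -0.9, "ax": 0, "ay": 0, "az": 0}]'

```text
clock: 42.98
eef_pos: [413.2, -287.5, 223.0]
tcp_rot: [-3.141, 0.001, -0.228]
contact_force: [0.3, 0.4, -2.0]
opening: 0.344
grasp_force: 69.1
```

step_arm --moves '[{"tx": 0, "ty": 0, "tz": -0.9, "ax": 0, "ay": 0, "az": 0}, {"tx": 0, "ty": 0, "tz": -0.9, "ax": 0, "ay": 0, "az": 0}, {"tx": 0, "ty": 0, "tz": -0.9, "ax": 0, "ay": 0, "az": 0}, {"tx": 0, "ty": 0, "tz": -0.9, "ax": 0, "ay": 0, "az": 0}, {"tx": 0, "ty": 0, "tz": 0, "ax": 0, "ay": 0, "az": 0}]'

```text
clock: 43.6
eef_pos: [414.0, -288.1, 313.7]
tcp_rot: [3.141, -0.003, -0.228]
contact_force: [0.9, 0.2, -3.0]
opening: 0.341
grasp_force: 69.4
```

step_arm --moves '[{"tx": 0.25, "ty": -0.87, "tz": 0, "ax": 0, "ay": 0, "az": 0}, {"tx": 0.25, "ty": -0.87, "tz": 0, "ax": 0, "ay": 0, "az": 0}, {"tx": 0.25, "ty": -0.87, "tz": 0, "ax": 0, "ay": 0, "az": 0}, {"tx": 0.25, "ty": -0.87, "tz": 0, "ax": 0, "ay": 0, "az": 0}, {"tx": 0.25, "ty": -0.87, "tz": 0, "ax": 0, "ay": 0, "az": 0}]'

```text
clock: 44.22
eef_pos: [468.2, -188.0, 310.9]
tcp_rot: [-3.141, 0.002, -0.229]
contact_force: [0.1, -0.9, -1.9]
opening: 0.345
grasp_force: 69.8
```

step_arm --moves '[{"tx": 0.25, "ty": -0.87, "tz": 0, "ax": 0, "ay": 0, "az": 0}, {"tx": 0.25, "ty": -0.87, "tz": 0, "ax": 0, "ay": 0, "az": 0}, {"tx": 0.25, "ty": -0.87, "tz": 0, "ax": 0, "ay": 0, "az": 0}, {"tx": 0.25, "ty": -0.87, "tz": 0, "ax": 0, "ay": 0, "az": 0}, {"tx": 0.25, "ty": -0.87, "tz": 0, "ax": 0, "ay": 0, "az": 0}]'

```text
clock: 44.85
eef_pos: [523.2, -89.3, 310.8]
tcp_rot: [3.142, 0.002, -0.229]
contact_force: [0.4, 0.1, -1.9]
opening: 0.341
grasp_force: 69.8
```

step_arm --moves '[{"tx": 0.25, "ty": -0.87, "tz": 0, "ax": 0, "ay": 0, "az": 0}, {"tx": 0.25, "ty": -0.8, "tz": 0, "ax": 0, "ay": 0, "az": 0}, {"tx": 0, "ty": 0, "tz": 0, "ax": 0, "ay": 0, "az": 0}, {"tx": 0, "ty": 0, "tz": 0, "ax": 0, "ay": 0, "az": 0}]'

```text
clock: 45.35
eef_pos: [544.9, -52.5, 311.8]
tcp_rot: [3.141, 0.001, -0.228]
contact_force: [0.2, -1.1, -1.9]
opening: 0.34
grasp_force: 69.8
```

```bash
python3 - <<'E' 2>/dev/null
from h import *
s=r.sense(); print(s['eef_pos'],s['tcp_rot'],s['opening'],s['grasp_force'])
e=s['eef_pos']
for n in ('scene','side'):
    p,d,ci=grab(n); P=cloud(d,ci); P[...,:2]-=off[n]; save(n+'9',p)
    near=(np.hypot(P[...,0]-e[0],P[...,1]-e[1])<60)
    T=P[near&(P[...,2]>e[2]-128)&(P[...,2]<e[2]-100)]; print(n,'head',len(T),cv2.minEnclosingCircle(T[:,:2].astype(np.float32)),np.percentile(T[:,2],[1,50]), np.percentile(P[near&(P[...,2]>130)][:,2],1))
    L=loc(P); h2=cv2.cvtColor(p,cv2.COLOR_RGB2HSV); m=(h2[...,1]<60)&(h2[...,2]>150)&(abs(L[...,2]-110)<8)&(abs(L[...,0])<60)&(abs(L[...,1])<60)
    if m.sum()>20: print('label',m.sum(),np.percentile(L[m],[1,99],0).round(1), L[m][:,2].mean())
E
python3 -c "
import cv2;a=cv2.imread('pics/scene9.png')[40:300,120:400];b=cv2.imread('pics/side9.png')[70:330,170:450]
cv2.imwrite('pics/c3.png',cv2.resize(cv2.hconcat([a,b]),(800,371)))"
```

```text
[544.90406453 -52.54795345 311.822768  ] [ 3.14112483e+00  9.26916816e-04 -2.28226481e-01] 0.33986486630374296 69.7774600982666
scene head 254 ((548.6777954101562, -51.261878967285156), 35.25503921508789) [186.51613913 200.37867092] 192.5797649507433
label 349 [[-42.8 -45.5 105.9]
 [ 37.2  12.5 112.9]] 109.50397177493214
side head 203 ((542.098876953125, -58.65899658203125), 35.63746643066406) [187.03547889 201.09986156] 195.04618043445225
label 406 [[-39.2 -40.5 106.6]
 [ 40.5  15.1 113.8]] 110.18208094406344
```

View pics/c3.png

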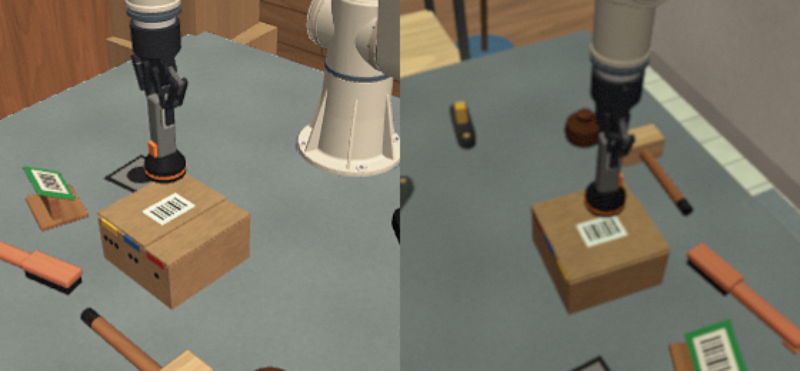

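Both flaps lie closed, and the scanner hangs upright over the label, seen at (170,207) in the left view and (602,232) in the right. The label centre agrees with my estimate to about 1 mm. I make a small correction, then hold.

step_arm --moves '[{"tx": 0.07, "ty": -0.01, "tz": -0.12, "ax": 0, "ay": 0, "az": 0}, {"tx": 0, "ty": 0, "tz": 0, "ax": 0, "ay": 0, "az": 0}, {"tx": 0, "ty": 0, "tz": 0, "ax": 0, "ay": 0, "az": 0}, {"tx": 0, "ty": 0, "tz": 0, "ax": 0, "ay": 0, "az": 0}, {"tx": 0, "ty": 0, "tz": 0, "ax": 0, "ay": 0, "az": 0}]'

```text
clock: 46.08
eef_pos: [547.0, -52.5, 315.3]
tcp_rot: [3.142, 0.0, -0.229]
contact_force: [0.0, 0.8, -2.0]
opening: 0.341
grasp_force: 69.8
```

step_arm --moves '[{"tx": 0, "ty": 0, "tz": 0, "ax": 0, "ay": 0, "az": 0}, {"tx": 0, "ty": 0, "tz": 0, "ax": 0, "ay": 0, "az": 0}, {"tx": 0, "ty": 0, "tz": 0, "ax": 0, "ay": 0, "az": 0}, {"tx": 0, "ty": 0, "tz": 0, "ax": 0, "ay": 0, "az": 0}, {"tx": 0, "ty": 0, "tz": 0, "ax": 0, "ay": 0, "az": 0}]'

```text
clock: 46.7
eef_pos: [547.0, -52.5, 315.3]
tcp_rot: [3.142, 0.0, -0.229]
contact_force: [-0.2, -0.3, -1.6]
opening: 0.346
grasp_force: 69.8
```

step_arm --moves '[{"tx": 0, "ty": 0, "tz": 0, "ax": 0, "ay": 0, "az": 0}, {"tx": 0, "ty": 0, "tz": 0, "ax": 0, "ay": 0, "az": 0}, {"tx": 0, "ty": 0, "tz": 0, "ax": 0, "ay": 0, "az": 0}, {"tx": 0, "ty": 0, "tz": 0, "ax": 0, "ay": 0, "az": 0}, {"tx": 0, "ty": 0, "tz": 0, "ax": 0, "ay": 0, "az": 0}]'

```text
clock: 47.32
eef_pos: [547.0, -52.5, 315.3]
tcp_rot: [3.142, 0.0, -0.228]
contact_force: [0.2, -0.7, -1.5]
opening: 0.344
grasp_force: 69.8
```

step_arm --moves '[{"tx": 0, "ty": 0, "tz": 0, "ax": 0, "ay": 0, "az": 0}, {"tx": 0, "ty": 0, "tz": 0, "ax": 0, "ay": 0, "az": 0}, {"tx": 0, "ty": 0, "tz": 0, "ax": 0, "ay": 0, "az": 0}, {"tx": 0, "ty": 0, "tz": 0, "ax": 0, "ay": 0, "az": 0}, {"tx": 0, "ty": 0, "tz": 0, "ax": 0, "ay": 0, "az": 0}]'

```text
clock: 47.95
eef_pos: [547.1, -52.5, 315.3]
tcp_rot: [-3.142, -0.0, -0.229]
contact_force: [-0.4, 0.4, -2.6]
opening: 0.341
grasp_force: 69.8
```

step_arm --moves '[{"tx": 0, "ty": 0, "tz": 0, "ax": 0, "ay": 0, "az": 0}, {"tx": 0, "ty": 0, "tz": 0, "ax": 0, "ay": 0, "az": 0}, {"tx": 0, "ty": 0, "tz": 0, "ax": 0, "ay": 0, "az": 0}, {"tx": 0, "ty": 0, "tz": 0, "ax": 0, "ay": 0, "az": 0}, {"tx": 0, "ty": 0, "tz": 0, "ax": 0, "ay": 0, "az": 0}]'

```text
clock: 48.58
eef_pos: [547.0, -52.5, 315.3]
tcp_rot: [3.142, 0.0, -0.229]
contact_force: [-0.0, -0.3, -2.2]
opening: 0.345
grasp_force: 69.8
```

step_arm --moves '[{"tx": -0.05, "ty": 0.6, "tz": 0, "ax": 0, "ay": 0, "az": 0}, {"tx": -0.05, "ty": 0.89, "tz": 0, "ax": 0, "ay": 0, "az": 0}, {"tx": -0.05, "ty": 0.89, "tz": 0, "ax": 0, "ay": 0, "az": 0}, {"tx": -0.05, "ty": 0.89, "tz": 0, "ax": 0, "ay": 0, "az": 0}, {"tx": -0.05, "ty": 0.89, "tz": 0, "ax": 0, "ay": 0, "az": 0}]'

```text
clock: 49.2
eef_pos: [516.7, -153.9, 315.3]
tcp_rot: [3.141, -0.0, -0.229]
contact_force: [0.1, -0.2, -2.7]
opening: 0.345
grasp_force: 69.8
```

step_arm --moves '[{"tx": -0.05, "ty": 0.89, "tz": 0, "ax": 0, "ay": 0, "az": 0}, {"tx": -0.05, "ty": 0.89, "tz": 0, "ax": 0, "ay": 0, "az": 0}, {"tx": -0.05, "ty": 0.89, "tz": 0, "ax": 0, "ay": 0, "az": 0}, {"tx": -0.05, "ty": 0.89, "tz": 0, "ax": 0, "ay": 0, "az": 0}, {"tx": -0.05, "ty": 0.89, "tz": 0, "ax": 0, "ay": 0, "az": 0}]'

```text
clock: 49.82
eef_pos: [485.2, -260.8, 315.3]
tcp_rot: [3.141, 0.0, -0.229]
contact_force: [-0.6, 0.4, -2.1]
opening: 0.34
grasp_force: 69.8
```

step_arm --moves '[{"tx": -0.02, "ty": 0.89, "tz": 0, "ax": 0, "ay": 0, "az": 0}, {"tx": 0, "ty": 0.29, "tz": 0, "ax": 0, "ay": 0, "az": 0.046}, {"tx": 0, "ty": 0, "tz": 0, "ax": 0, "ay": 0, "az": 0.046}, {"tx": 0, "ty": 0, "tz": 0, "ax": 0, "ay": 0.08, "az": 0}, {"tx": 0, "ty": 0, "tz": 0, "ax": 0, "ay": 0.08, "az": 0}]'

```text
clock: 50.45
eef_pos: [478.5, -288.9, 315.3]
tcp_rot: [3.141, -0.255, -0.373]
contact_force: [0.5, 0.5, -1.6]
opening: 0.343
grasp_force: 69.9
```

step_arm --moves '[{"tx": 0, "ty": 0, "tz": 0, "ax": 0, "ay": 0.08, "az": 0}, {"tx": 0, "ty": 0, "tz": 0, "ax": 0, "ay": 0.079, "az": 0}, {"tx": 0, "ty": 0, "tz": 0, "ax": 0, "ay": 0, "az": 0}, {"tx": 0, "ty": 0, "tz": 0, "ax": 0, "ay": 0, "az": 0}]'

```text
clock: 50.95
eef_pos: [479.0, -288.6, 315.8]
tcp_rot: [3.141, -0.5, -0.373]
contact_force: [0.6, 1.0, -2.3]
opening: 0.342
grasp_force: 69.9
```

```bash
cat >> h.py <<'E'
def aim():
    s=r.sense(); M=R.from_euler('xyz',s['tcp_rot']).as_matrix(); n=np.array([-.447,.175,.878]); n/=np.linalg.norm(n)
    T=np.array([601.7,-335.7,70.4])+205*n; d=T-s['eef_pos']
    print(s['eef_pos'],'q',s['qpos'].round(2),'tool z',M[:,2],'angle err',np.arccos(-M[:,2]@n),'shift tool units',(M.T@d/25).round(3),'turn tool',(M.T@np.cross(M[:,2],-n)/(np.pi/2)).round(3))
E
python3 -c "
from h import *
aim()"
```

```text
[ 479.01589632 -288.57359352  315.82545355] q [-0.61 -0.02  2.04  0.19  0.64  1.21] tool z [ 0.44587847 -0.17501013 -0.87781766] angle err 0.0009255334523963057 shift tool units [-0.095 -0.035  2.936] turn tool [ 0.     0.001 -0.   ]
```

step_arm --moves '[{"tx": -0.05, "ty": -0.03, "tz": 0.7, "ax": 0, "ay": 0, "az": 0}, {"tx": -0.04, "ty": 0, "tz": 0.8, "ax": 0, "ay": 0, "az": 0}, {"tx": 0, "ty": 0, "tz": 0.8, "ax": 0, "ay": 0, "az": 0}, {"tx": 0, "ty": 0, "tz": 0.63, "ax": 0, "ay": 0, "az": 0}, {"tx": 0, "ty": 0, "tz": 0, "ax": 0, "ay": 0, "az": 0}]'

```text
clock: 51.58
eef_pos: [510.5, -299.4, 248.8]
tcp_rot: [-3.141, -0.498, -0.373]
contact_force: [-0.1, -0.6, -1.1]
opening: 0.344
grasp_force: 69.9
```

```bash
python3 - <<'E' 2>/dev/null
from h import *
aim()
for n in ('scene','side'):
    p,d,ci=grab(n); save(n+'10',p)
a=cv2.imread('pics/scene10.png')[60:260,60:280]; b=cv2.imread('pics/side10.png')[180:400,220:462]
cv2.imwrite('pics/c4.png',cv2.hconcat([cv2.resize(a,(400,364)),cv2.resize(b,(400,364))]))
E
```

```text
[ 510.51323077 -299.36862392  248.78255542] q [-0.59  0.12  2.05  0.22  0.49  1.18] tool z [ 0.44539231 -0.17359453 -0.87834539] angle err 0.0020597393296209136 shift tool units [ 0.022  0.024 -0.056] turn tool [-0.     0.001  0.   ]
```

View pics/c4.png

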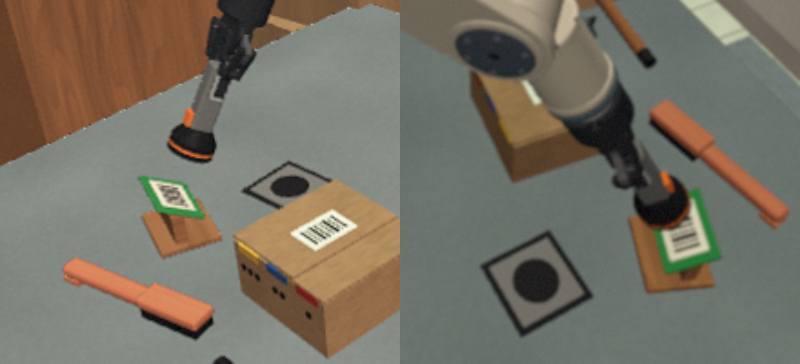

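The scanner points squarely at the tag label, at (172,197) in the left view and (685,235) in the right. The empty pad is in view. Hold.

step_arm --moves '[{"tx": 0.02, "ty": 0.02, "tz": -0.04, "ax": 0, "ay": 0, "az": 0}, {"tx": 0, "ty": 0, "tz": 0, "ax": 0, "ay": 0, "az": 0}, {"tx": 0, "ty": 0, "tz": 0, "ax": 0, "ay": 0, "az": 0}, {"tx": 0, "ty": 0, "tz": 0, "ax": 0, "ay": 0, "az": 0}, {"tx": 0, "ty": 0, "tz": 0, "ax": 0, "ay": 0, "az": 0}]'

```text
clock: 52.3
eef_pos: [509.9, -299.8, 251.1]
tcp_rot: [3.142, -0.501, -0.373]
contact_force: [-0.2, -0.2, -1.8]
opening: 0.339
grasp_force: 69.9
```

step_arm --moves '[{"tx": 0, "ty": 0, "tz": 0, "ax": 0, "ay": 0, "az": 0}, {"tx": 0, "ty": 0, "tz": 0, "ax": 0, "ay": 0, "az": 0}, {"tx": 0, "ty": 0, "tz": 0, "ax": 0, "ay": 0, "az": 0}, {"tx": 0, "ty": 0, "tz": 0, "ax": 0, "ay": 0, "az": 0}, {"tx": 0, "ty": 0, "tz": 0, "ax": 0, "ay": 0, "az": 0}]'

```text
clock: 52.92
eef_pos: [510.0, -299.8, 251.1]
tcp_rot: [3.142, -0.501, -0.373]
contact_force: [-0.1, 0.3, -2.5]
opening: 0.343
grasp_force: 69.9
```

step_arm --moves '[{"tx": 0, "ty": 0, "tz": 0, "ax": 0, "ay": 0, "az": 0}, {"tx": 0, "ty": 0, "tz": 0, "ax": 0, "ay": 0, "az": 0}, {"tx": 0, "ty": 0, "tz": 0, "ax": 0, "ay": 0, "az": 0}, {"tx": 0, "ty": 0, "tz": 0, "ax": 0, "ay": 0, "az": 0}, {"tx": 0, "ty": 0, "tz": 0, "ax": 0, "ay": 0, "az": 0}]'

```text
clock: 53.55
eef_pos: [509.9, -299.8, 251.1]
tcp_rot: [3.142, -0.501, -0.373]
contact_force: [0.1, -0.2, -2.0]
opening: 0.344
grasp_force: 69.9
```

step_arm --moves '[{"tx": 0, "ty": 0, "tz": 0, "ax": 0, "ay": 0, "az": 0}, {"tx": 0, "ty": 0, "tz": 0, "ax": 0, "ay": 0, "az": 0}, {"tx": 0, "ty": 0, "tz": 0, "ax": 0, "ay": 0, "az": 0}, {"tx": 0, "ty": 0, "tz": 0, "ax": 0, "ay": 0, "az": 0}, {"tx": 0, "ty": 0, "tz": 0, "ax": 0, "ay": 0, "az": 0}]'

```text
clock: 54.18
eef_pos: [509.9, -299.8, 251.1]
tcp_rot: [3.142, -0.501, -0.373]
contact_force: [0.6, -0.4, -1.5]
opening: 0.347
grasp_force: 69.9
```

step_arm --moves '[{"tx": 0, "ty": 0, "tz": 0, "ax": 0, "ay": 0, "az": 0}, {"tx": 0, "ty": 0, "tz": 0, "ax": 0, "ay": 0, "az": 0}, {"tx": 0, "ty": 0, "tz": 0, "ax": 0, "ay": 0, "az": 0}, {"tx": 0, "ty": 0, "tz": 0, "ax": 0, "ay": 0, "az": 0}, {"tx": 0, "ty": 0, "tz": 0, "ax": 0, "ay": 0, "az": 0}]'

```text
clock: 54.8
eef_pos: [509.9, -299.8, 251.1]
tcp_rot: [3.142, -0.501, -0.373]
contact_force: [-0.2, 0.4, -2.6]
opening: 0.342
grasp_force: 69.9
```

```bash
python3 - <<'E' 2>/dev/null
from h import *
aim()
p,d,ci=grab('side'); P=cloud(d,ci); P[...,:2]-=off['side']; V=p.max(-1)
m=(V<75)&(P[...,2]<8)&(P[...,2]>-4)&(np.hypot(P[...,0]-399,P[...,1]+286)<100)
print('pad',m.sum(),cv2.minAreaRect(P[m][:,:2].astype(np.float32)))
E
```

```text
[ 509.93949264 -299.79457676  251.08607449] q [-0.59  0.12  2.05  0.22  0.49  1.18] tool z [ 0.44735119 -0.17506471 -0.87705716] angle err 0.0007629526476930635 shift tool units [-0.009 -0.001  0.032] turn tool [-0. -0.  0.]
pad 1248 ((401.2870788574219, -287.2469177246094), (120.59063720703125, 120.17811584472656), 3.0176336765289307)
```

step_arm --moves '[{"tx": 0, "ty": 0, "tz": -0.6, "ax": 0, "ay": 0, "az": 0}, {"tx": 0, "ty": 0, "tz": -0.8, "ax": 0, "ay": 0, "az": 0}, {"tx": 0, "ty": 0, "tz": -0.8, "ax": 0, "ay": 0, "az": 0}, {"tx": 0, "ty": 0, "tz": -0.8, "ax": 0, "ay": -0.08, "az": 0}, {"tx": 0, "ty": 0, "tz": 0, "ax": 0, "ay": -0.08, "az": 0}]'

```text
clock: 55.48
eef_pos: [475.8, -287.1, 320.3]
tcp_rot: [3.14, -0.25, -0.374]
contact_force: [1.6, -0.5, -2.3]
opening: 0.341
grasp_force: 70.0
```

step_arm --moves '[{"tx": 0, "ty": 0, "tz": 0, "ax": 0, "ay": -0.08, "az": 0}, {"tx": 0, "ty": 0, "tz": 0, "ax": 0, "ay": -0.079, "az": 0}, {"tx": 0, "ty": 0, "tz": 0, "ax": 0, "ay": 0, "az": 0}]'

```text
clock: 55.85
eef_pos: [477.5, -287.2, 317.3]
tcp_rot: [3.141, -0.001, -0.373]
contact_force: [0.9, -0.1, -2.1]
opening: 0.337
grasp_force: 70.0
```

step_arm --moves '[{"tx": -0.71, "ty": 0.28, "tz": 0, "ax": 0, "ay": 0, "az": 0}, {"tx": -0.71, "ty": 0.28, "tz": 0, "ax": 0, "ay": 0, "az": 0}, {"tx": -0.71, "ty": 0.28, "tz": 0, "ax": 0, "ay": 0, "az": 0}, {"tx": -0.71, "ty": 0.28, "tz": 0, "ax": 0, "ay": 0, "az": 0}, {"tx": 0, "ty": 0, "tz": 0, "ax": 0, "ay": 0, "az": 0}]'

```text
clock: 56.48
eef_pos: [398.4, -286.9, 317.2]
tcp_rot: [3.141, -0.001, -0.374]
contact_force: [0.1, -0.3, -2.7]
opening: 0.341
grasp_force: 69.9
```

step_arm --moves '[{"tx": 0, "ty": 0, "tz": 0.9, "ax": 0, "ay": 0, "az": 0}, {"tx": 0, "ty": 0, "tz": 0.9, "ax": 0, "ay": 0, "az": 0}, {"tx": 0, "ty": 0, "tz": 0.9, "ax": 0, "ay": 0, "az": 0}, {"tx": 0, "ty": 0, "tz": 0.9, "ax": 0, "ay": 0, "az": 0}, {"tx": 0, "ty": 0, "tz": 0.9, "ax": 0, "ay": 0, "az": 0}]'

```text
clock: 57.1
eef_pos: [400.5, -287.1, 203.8]
tcp_rot: [3.142, -0.001, -0.373]
contact_force: [-0.7, 0.2, -1.8]
opening: 0.344
grasp_force: 70.2
```

step_arm --moves '[{"tx": 0, "ty": 0, "tz": 0.8, "ax": 0, "ay": 0, "az": 0}, {"tx": 0, "ty": 0, "tz": 0.8, "ax": 0, "ay": 0, "az": 0}, {"tx": 0, "ty": 0, "tz": 0.7, "ax": 0, "ay": 0, "az": 0}, {"tx": 0, "ty": 0, "tz": 0, "ax": 0, "ay": 0, "az": 0}]'

```text
clock: 57.6
eef_pos: [399.7, -286.5, 145.9]
tcp_rot: [-3.141, 0.002, -0.373]
contact_force: [-0.6, -0.1, -1.8]
opening: 0.343
grasp_force: 69.8
```

step_arm --moves '[{"tx": 0, "ty": 0, "tz": 0.3, "ax": 0, "ay": 0, "az": 0}, {"tx": 0, "ty": 0, "tz": 0.2, "ax": 0, "ay": 0, "az": 0}, {"tx": 0, "ty": 0, "tz": 0.12, "ax": 0, "ay": 0, "az": 0}, {"tx": 0, "ty": 0, "tz": 0, "ax": 0, "ay": 0, "az": 0}]'

```text
clock: 58.1
eef_pos: [400.0, -286.9, 131.3]
tcp_rot: [3.142, 0.0, -0.373]
contact_force: [-0.3, 0.4, -2.1]
opening: 0.343
grasp_force: 69.9
```

step_arm --moves '[{"tx": 0, "ty": 0, "tz": 0.05, "ax": 0, "ay": 0, "az": 0}, {"tx": 0, "ty": 0, "tz": 0, "ax": 0, "ay": 0, "az": 0}]'

```text
clock: 58.35
eef_pos: [400.1, -286.9, 130.2]
tcp_rot: [3.142, -0.0, -0.373]
contact_force: [0.2, -1.0, -1.7]
opening: 0.346
grasp_force: 69.9
```

step_arm --moves '[{"tx": 0, "ty": 0, "tz": 0.05, "ax": 0, "ay": 0, "az": 0}, {"tx": 0, "ty": 0, "tz": 0, "ax": 0, "ay": 0, "az": 0}]'

```text
clock: 58.6
eef_pos: [400.0, -286.8, 128.8]
tcp_rot: [-3.142, 0.0, -0.373]
contact_force: [0.6, 0.1, -2.5]
opening: 0.345
grasp_force: 69.9
```

step_arm --moves '[{"tx": 0, "ty": 0, "tz": 0.04, "ax": 0, "ay": 0, "az": 0}, {"tx": 0, "ty": 0, "tz": 0, "ax": 0, "ay": 0, "az": 0}]'

```text
clock: 58.85
eef_pos: [400.1, -287.0, 127.9]
tcp_rot: [3.141, -0.0, -0.373]
contact_force: [-0.5, -0.6, -1.0]
opening: 0.342
grasp_force: 70.0
```

Contact is starting. I'll go down slightly more, release and rise.

step_arm --moves '[{"tx": 0, "ty": 0, "tz": 0.02, "ax": 0, "ay": 0, "az": 0}, {"tx": 0, "ty": 0, "tz": 0, "ax": 0, "ay": 0, "az": 0}]'

```text
clock: 59.1
eef_pos: [400.2, -287.0, 127.8]
tcp_rot: [3.141, -0.0, -0.373]
contact_force: [-1.4, 0.3, 6.1]
opening: 0.341
grasp_force: 71.0
```

step_arm --moves '[{"tx": 0, "ty": 0, "tz": 0, "ax": 0, "ay": 0, "az": 0}, {"tx": 0, "ty": 0, "tz": 0, "ax": 0, "ay": 0, "az": 0}, {"tx": 0, "ty": 0, "tz": 0, "ax": 0, "ay": 0, "az": 0}, {"tx": 0, "ty": 0, "tz": 0, "ax": 0, "ay": 0, "az": 0}, {"tx": 0, "ty": 0, "tz": 0, "ax": 0, "ay": 0, "az": 0}]' --gripper 1

```text
clock: 59.72
eef_pos: [400.0, -286.9, 127.3]
tcp_rot: [3.142, 0.0, -0.373]
contact_force: [-0.3, -0.1, -0.8]
opening: 1.0
grasp_force: 0.0
```

step_arm --moves '[{"tx": 0, "ty": 0, "tz": -0.4, "ax": 0, "ay": 0, "az": 0}, {"tx": 0, "ty": 0, "tz": -0.8, "ax": 0, "ay": 0, "az": 0}, {"tx": 0, "ty": 0, "tz": -0.9, "ax": 0, "ay": 0, "az": 0}, {"tx": 0, "ty": 0, "tz": -0.9, "ax": 0, "ay": 0, "az": 0}, {"tx": 0, "ty": 0, "tz": -0.9, "ax": 0, "ay": 0, "az": 0}]'

```text
clock: 60.35
eef_pos: [400.1, -286.9, 226.3]
tcp_rot: [3.141, -0.001, -0.373]
contact_force: [0.3, -0.1, -0.4]
opening: 0.998
grasp_force: 0.0
```

step_arm --moves '[{"tx": 0, "ty": 0, "tz": -0.9, "ax": 0, "ay": 0, "az": 0}, {"tx": 0, "ty": 0, "tz": -0.9, "ax": 0, "ay": 0, "az": 0}, {"tx": 0, "ty": 0, "tz": -0.9, "ax": 0, "ay": 0, "az": 0}, {"tx": 0, "ty": 0, "tz": 0, "ax": 0, "ay": 0, "az": 0}, {"tx": 0, "ty": 0, "tz": 0, "ax": 0, "ay": 0, "az": 0}]'

```text
clock: 60.98
eef_pos: [399.7, -286.6, 291.9]
tcp_rot: [-3.141, 0.0, -0.373]
contact_force: [-0.5, 0.3, 0.4]
opening: 0.999
grasp_force: 0.0
```

```bash
python3 - <<'E' 2>/dev/null
from h import *
s=r.sense(); print(s['clock'],s['eef_pos'],s['contact_force'],s['opening'])
p,d,ci=grab('wrist'); P=cloud(d,ci)
near=(np.hypot(P[...,0]-400,P[...,1]+287)<60)
T=P[near&(P[...,2]>142)&(P[...,2]<158)]; print('top',len(T),T.mean(0),T[:,2].std(),cv2.minAreaRect(T[:,:2].astype(np.float32)))
for n in ('scene','side'):
    p,d,ci=grab(n); save(n+'11',p); P=cloud(d,ci); P[...,:2]-=off[n]; L=loc(P)
    for lo,hi in ((-90,30),(45,90)):
        Q=L[(abs(L[...,0])<85)&(L[...,1]>lo)&(L[...,1]<hi)&(L[...,2]>90)&(L[...,2]<125)]; print(n,'flap slope',np.polyfit(Q[:,1],Q[:,2],1))
E
```

```text
60.975 [ 399.71673021 -286.62816052  291.93446446] [-0.470244    0.3272064   0.35760122] 0.9994396662993968
top 1664 [ 401.50673709 -286.84888103  151.26089223] 1.7368796848413968 ((400.279541015625, -286.30194091796875), (29.738492965698242, 36.09637451171875), 68.57459259033203)
scene flap slope [1.9444922e-03 1.0922683e+02]
scene flap slope [-8.88482263e-03  1.04639828e+02]
side flap slope [-2.01642120e-03  1.09608913e+02]
side flap slope [-5.36926040e-03  1.04886272e+02]
```

View pics/side11.png

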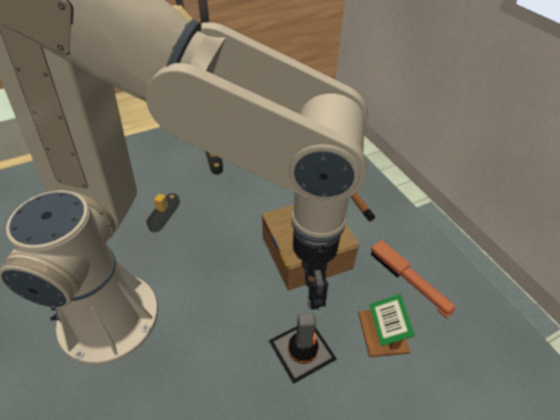

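The side view shows the scanner upright in the middle of its pad at (304,345), the carton closed at (308,245), and the gripper clear above. I'm handing in.

```bash
python3 -c "
from rig import workorder
print(workorder.sign_off())"
```

```text
the job is handed in; nothing more can be done
None
```

I handed the job in at about 61 s: the red and yellow trees are packed (no blue tree was there), both flaps are down, both labels were aimed at for over 2 s, and the scanner stands on its pad; sign-off returned no verdict.

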